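# Lock a casting mould through its deep key shaft

### The arm

A 6-joint arm with a two-finger parallel gripper is mounted at the origin on the work surface. World frame = base frame: x ahead of the robot, y to its left, z up, the work surface at z = 0. Lengths are in m, angles in rad, forces in N, time in s.
With the tool pointing down it reaches from about 0.325 to 0.775 m from the base axis. Payload 5.5 kg.
Tool frame: the origin (TCP) lies midway between the tips of the shut fingers; the grasp point (between the pads) lies 19 mm behind it (r.hold_point_z is the z of the grasp point in the tool frame, in m); z points along the fingers, y is the line along which they close (so a half turn about z gives the same grasp; the last joint's range is limited). The gripper opens to 88 mm and grips with 3 to 60 N. Pads are 20 mm wide; open, the fingers measure 115 mm over their backs; the gripper's body (75 mm by 178 mm) begins 61 mm behind the grasp point.
Start: joints at [-1.315, 0.091, 1.231, -0, 1.82, -0.057], TCP at [0.185, -0.571, 0.19] pointing down, gripper open.
Joint ranges: [-2.87, 2.87], [-0.86, 2.18], [0.17, 2.46], [-1.51, 4.65], [0.06, 2.69], [-2.65, 2.65]. Speed limits (rad/s): [2.57, 2.57, 3.01, 3.14, 3.14, 3.14].

### API

Orientations are given as a rotation vector (axis times angle).
In Python, from cell import r, cams, ticket gives the robot as it stands. The module is installed in compiled form; this text tells all that it offers.
- The arm moves only by the tool carry_out, never from a script. Its argument "targets" is a list of rows, each an object of numbers: "jaw": the gripper's target within -1 to 1 (shut at 1, half-way at 0, fully open at -1); "dx", "dy", "dz": the shift along the tool's x, y, z in mm; "turn": the turn about the tool's z in rad. A call has 1 to 10 rows; each row shifts and turns the commanded pose from where the row before left it, along the tool's axes as they then stand; what a row does not reach is not made up. A row lasts 1/8 s, in which the tool goes at most 62.5 mm and 10.7 degrees, less where a joint would pass 70% of its speed; a pose out of reach is approached as far as the arm can. A call with a gripper value outside its range is refused whole. The fingers move at their own pace and stop on an object; "force" is the grip in N (left out, the last holds). Time passes only in rows, so rows that do not move let the fingers close. It gives the time, the measured TCP pose, the force, the opening and the grip force at its end, in the units of the state.
- r.observe(): the state, without advancing time (a new reading comes with each control period).
- cams.read_camera(name): name is "side" or "top" or "wrist"; returns a dict with "img" (400x640x3 uint8, red, green, blue), "depth" (400x640 float32, m along the optical axis (not along the pixel's ray), 0 where there is no reading), "fx", "fy", "cx", "cy" (pixels), "world_to_cam" (4x4, takes a point from world to camera coordinates); the wrist camera has in their place "hand_eye" (4x4, takes a point from camera to tool coordinates, whose origin is the TCP and whose axes are the flange's). Camera axes: x right, y up, looking along -z (the intrinsics and any distortion apply to the point x, -y, -z); pixel columns grow to the right and rows downward; lengths in m; the calibration is good to about 2 mm. A picture is of the moment at which its call begins: read the wrist's pose just before it.
- ticket.finish_job(): hands the job in; it is judged then, once.
The state is a dict: "clock": time; "qpos": joint angles; "dq": joint speeds; "joint_torque": joint torques, N m; "eef_pos": TCP position; "orientation": TCP orientation; "ft_force": force on the tool from outside, world axes, zero at the start; "torque": the same for the moment, N m; "grip_width": opening from 0.0 (shut) to 1.0 (fully open); "gripper_force": force on a finger pad.
Only numpy, scipy, OpenCV 4.12 (cv2) and the standard library are available. Lean on these libraries where they do the work, as an engineer would, in place of code of your own. Each camera call takes 0.05 s, during which the arm holds its last target. There are 200 camera calls.

### The job

The mould has to be locked before the pour. Fold the two-piece steel bar that lies over the lock shaft: first fold its outer segment right back over the inner one while the inner one stays where it is, then swing the folded bar clear of the shaft to its stop. Then take the long T-key from its stand, lower it in your grip down the shaft onto the square stem, turn the stem clockwise fully to its stop, and leave the key standing on the stem; do not knock over or shift the pouring cup, the short key, the crucible or the brush.

Things in the scene. Friction and masses are not known exactly. Their poses are not given: they have to be found in the camera images.
- mould: grey cast mould, a block 200 (x) x 220 (y) x 105 mm high, fixed. Origin: centre of its underside. In its own frame (mm): the lock shaft is a 50 mm square vertical hole, axis at x -40, y -35; the folding bar's pivot is at x -40, y -85; a pouring cup stands at about x 70, y 30.
- shaft_mouth (a point): centre of the shaft's mouth, level with the mould's top (105 mm up). The shaft is 99 mm deep to its floor.
- stem_top (a point): centre of the top of the steel square stem, 75 mm below the mouth and 30 mm above the bench, on the shaft's axis. The stem is 20 mm square and 24 mm tall; its top 6 mm step down to 14 mm square. This frame's x and y axes are square to the stem's faces and turn with it.
- stem (a joint): angle of the stem in rad, growing clockwise seen from above; at 0 its faces are parallel to the mould's sides; starts at 0 to 0.5, stops at 1.5. About 0.12 N m of friction; it stays where it is left. The key's socket has 1.5 mm of play on each side of it and about 0.17 rad of turning play either way.
- pivot (a point): pivot of the folding bar's inner segment, on the mould's top face.
- inner (a joint): swing of the inner segment about the pivot in rad, growing clockwise from above. At 0 it points along the mould's +y, over the shaft; it starts at -0.1 to 0.2; stops at -0.15 and at 1.8 (just past the mould's +x direction: clear of the shaft). Stiff: 0.25 N m of friction; stays where left.
- outer (a joint): fold of the outer segment about the elbow relative to the inner one, rad, growing counter-clockwise from above: 0 is straight, 3.0 (its stop) is folded right back over the inner one. Starts at 0.15 to 0.9; 0.08 N m of friction, stays where left. Swung out straight it would sweep the pouring cup off the mould.
- elbow_post (a point): top centre of the upright round post, 12 mm dia., at the elbow; it belongs to the inner segment, 100 mm from the pivot; top 158 mm above the bench. The post stands 33 mm clear above the outer segment's upper face (125 mm above the bench). Both segments are flat bars 18 mm wide, 8 mm thick, with 22 mm round eyes.
- end_post (a point): top centre of an equal post at the free end of the outer segment, 80 mm from the elbow; top 158 mm above the bench.
- long_key: steel T-key, 186 mm tall, loose, about 0.4 kg, standing in one of two equal stands (which one varies). Origin: centre of its lower end; z up the shank, x along its handle. Handle: a bar 110 mm long, 16 x 16 mm, from 170 to 186 mm above the origin. Shank 14 mm dia. Its lower end is a square socket 23 mm wide inside, 22 mm deep, 41 mm over its corners, faces square to the key's x and y; fully down it rests on the stem's top with its lower end 8 mm above the bench.
- stand_a: open plywood box stand, fixed, holding the long key: 56 mm square, 60 mm tall, 46 mm square inside, floor 5 mm thick. Origin: centre of its underside.
- stand_b: the same stand, holding the short key.
- short_key: bystander: like the long key but only 86 mm tall (too short for the shaft); loose in its stand. Origin: centre of its lower end.
- pouring_cup: bystander: small clay cup, 48 mm dia., 42 mm tall, loose on the mould's top. Origin: centre of its underside.
- crucible: bystander: grey cup 84 mm dia., 100 mm tall, on the bench. Origin: centre of its underside.
- brush: bystander: brush 170 mm long lying on the bench. Origin: centre of its underside.
Things that resemble listed ones, but are neither listed nor needed, are in the scene too. Leave any pink or red look-alike of the long_key alone.

How it is judged:
On the way, in this order (a step that is already met when the one before it is completed fails the run):
1. the outer segment is folded back over the inner one (outer above 2.6) while the inner one is still over the shaft (inner below 0.6) (value of joint outer above 2.6 rad and value of joint inner below 0.6 rad), for 0.1 s.
2. the folded bar is swung clear (inner above 1.5, outer above 2.6) (value of joint inner above 1.5 rad and value of joint outer above 2.6 rad), for 0.1 s.
3. the long key, held in the fingers, is down on the stem (lower end within 6 mm of its axis and below 16 mm), the stem not yet turned past 1.0 (horizontal distance between long_key and stem_top below 0.006 m and z of long_key in the frame of mould below 0.016 m and angle between long_key's own z axis and vertical below 0.2 rad and value of joint stem below 1 rad and contact force between the fingers and long_key above 1 N), for 0.1 s.
At the end, for the whole second after the job is handed in: stem turned above 1.4 rad; long key released, at rest and standing on the stem (lower end within 6 mm of the stem's axis and less than 16 mm above the bench, tilt under 0.2 rad); bar still folded (outer above 2.6) and swung clear (inner above 1.5) (all of step 2 and value of joint stem above 1.4 rad and linear speed of long_key below 0.02 m/s and horizontal distance between long_key and stem_top below 0.006 m and z of long_key in the frame of mould below 0.016 m and angle between long_key's own z axis and vertical below 0.2 rad); the robot touches nothing.
It fails at once if the pouring cup is shifted over 15 mm or tipped over 0.5 rad (distance of pouring_cup from where it was at the start of the episode above 0.015 m or angle between pouring_cup's own z axis and vertical above 0.5 rad).
It fails at once if the crucible is shifted over 20 mm or tipped over 0.5 rad (distance of crucible from where it was at the start of the episode above 0.02 m or angle between crucible's own z axis and vertical above 0.5 rad).
It fails at once if the short key is shifted over 25 mm or tipped over 0.5 rad (distance of short_key from where it was at the start of the episode above 0.025 m or angle between short_key's own z axis and vertical above 0.5 rad).
It fails at once if the brush is shifted over 25 mm (distance of brush from where it was at the start of the episode above 0.025 m).
It also fails if it takes over 72 s, if anything falls off the work surface, if the arm or the gripper's body presses on something with over 40 N, if the wrist force passes 120 N, or if a joint passes its speed limit or range.

## Working session

There is one attempt and no reset: what is moved stays moved. The work goes in short steps, Python scripts to look and compute and a tool call to move; the robot and the scene stay as the last step left them, time stands still between calls to the robot, and variables do not carry over. Pictures are saved under pics/ and viewed, at most 10 in all, crops included, and the job is handed in when it is done.

Besides the shell and the picture viewer there is one more tool, called after ">>>" as name(argument=value, ...) on one line, values as JSON. carry_out: Moves the arm, as the interface text tells. Its arguments: {"type":"object","properties":{"targets":{"type":"array","items":{"type":"object","properties":{"jaw":{"type":"number"},"dx":{"type":"number"},"dy":{"type":"number"},"dz":{"type":"number"},"turn":{"type":"number"}}}},"force":{"type":"number"}},"required":["targets"]}

```bash
mkdir -p pics; cat > h.py <<'E'
import numpy as np, cv2
from cell import r, cams, ticket
from scipy.spatial.transform import Rotation as R
def cam(name):
    s=r.observe(); c=cams.read_camera(name)
    if 'world_to_cam' in c: T=np.linalg.inv(np.array(c['world_to_cam']))
    else:
        W=np.eye(4); W[:3,:3]=R.from_rotvec(s['orientation']).as_matrix(); W[:3,3]=s['eef_pos']
        T=W@np.array(c['hand_eye'])
    d=c['depth']; v,u=np.mgrid[:d.shape[0],:d.shape[1]]
    P=np.stack([(u-c['cx'])/c['fx']*d,-(v-c['cy'])/c['fy']*d,-d,np.ones_like(d)],-1)@T.T
    P=P[...,:3]; P[d==0]=np.nan
    return c,P,T
def save(n,img): cv2.imwrite('pics/'+n,img[...,::-1])
E
python3 - <<'E'
from h import *
s=r.observe(); print({k:np.round(v,3) for k,v in s.items()}, r.hold_point_z)
for n in ['top','side']:
    c,P,T=cam(n); save(n+'0.png',c['img']); np.savez(n+'0.npz',P=P,img=c['img']); print(n,T.round(3).tolist(),c['fx'],c['cx'],c['cy'],[k for k in c])
E
```

```text
{'clock': np.float64(0.0), 'qpos': array([-1.315,  0.092,  1.232,  0.   ,  1.82 , -0.057]), 'dq': array([ 0.   , -0.   , -0.001,  0.   ,  0.   , -0.001]), 'joint_torque': array([ 0.0000e+00, -4.4645e+01, -4.0645e+01,  7.0000e-02,  2.9000e-02,
       -0.0000e+00]), 'eef_pos': array([ 0.185, -0.571,  0.189]), 'orientation': array([-3.101, -0.489,  0.   ]), 'ft_force': array([ 0.411,  0.141, -0.29 ]), 'torque': array([ 0.001, -0.013, -0.061]), 'gripper_force': np.float64(0.0), 'grip_width': np.float64(1.001)} -0.0187
top [[-0.023, 0.981, -0.192, 0.358], [-1.0, -0.024, -0.002, -0.092], [-0.007, 0.192, 0.981, 1.322], [0.0, 0.0, 0.0, 1.0]] 468.23282719764006 322.7604199734403 194.18443581414206 ['img', 'depth', 'fx', 'fy', 'cx', 'cy', 'world_to_cam']
side [[0.962, 0.217, -0.164, 0.375], [-0.272, 0.746, -0.609, -0.944], [-0.01, 0.63, 0.776, 1.221], [0.0, 0.0, 0.0, 1.0]] 492.05386362806865 309.76098409059404 193.56342133099844 ['img', 'depth', 'fx', 'fy', 'cx', 'cy', 'world_to_cam']
```

View pics/top0.png

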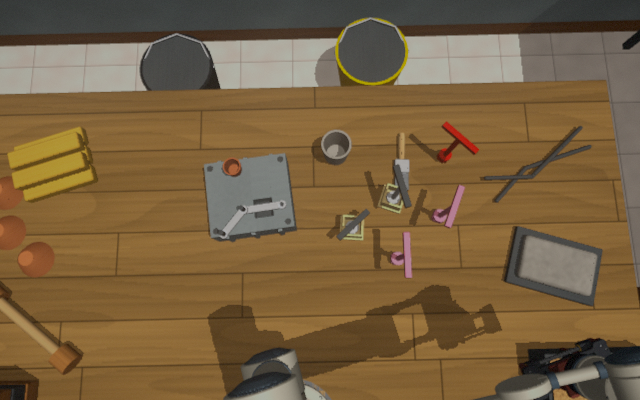

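View pics/side0.png

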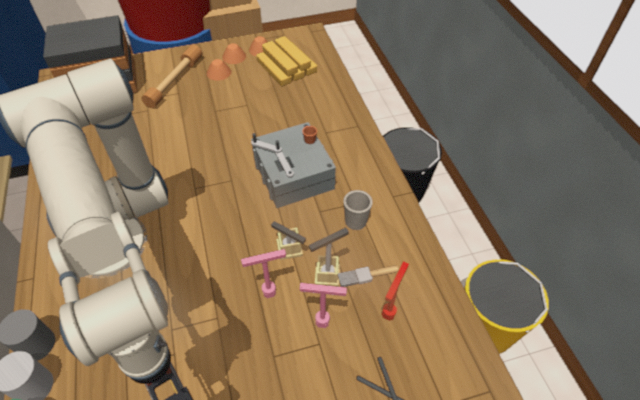

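The top view shows the mould at (250,197) with its cup at (232,168). The bar's pivot is near (283,205), the elbow near (245,208) and the free end near (223,233). The two dark keys stand at (352,226) and (393,197). The look-alikes are pink at (440,210) and (403,255) and red at (455,145).

The side view suggests the key at (393,197) in the top view is the tall one, so I'll check its height.

```bash
python3 - <<'E'
from h import *
d=np.load('top0.npz'); P=d['P']; img=d['img'].astype(int)
def reg(u0,u1,v0,v1,z0,z1,dark=None):
    Q=P[v0:v1,u0:u1].reshape(-1,3); I=img[v0:v1,u0:u1].reshape(-1,3)
    m=(Q[:,2]>z0)&(Q[:,2]<z1)
    return Q[m],I[m]
def rect(Q): return cv2.minAreaRect((Q[:,:2]*1000).astype(np.float32))
Q,_=reg(195,305,145,250,.098,.111); print('mould',len(Q),rect(Q),np.median(Q[:,2]))
Q,_=reg(195,305,145,250,.14,.17); 
print('posts',len(Q)); print((Q*1000).round().astype(int).tolist())
for n,b in [('near',(325,380,195,250)),('far',(375,415,155,220))]:
    for z0,z1 in [(.05,.065),(.075,.1),(.165,.2)]:
        Q,_=reg(*b,z0,z1)
        if len(Q)>4: print(n,z0,len(Q),rect(Q),np.median(Q[:,2]).round(4), Q.max(0).round(3))
Q,_=reg(318,355,125,168,.09,.11); print('crucible',cv2.minEnclosingCircle((Q[:,:2]*1000).astype(np.float32)))
c=[cv2.resize(d['img'][y:y+100,x:x+100],(400,400),interpolation=cv2.INTER_CUBIC) for x,y in((200,145),(330,145))]
save('crop.png',np.hstack(c))
E
```

```text
mould 5150 ((599.6696166992188, 109.31777954101562), (209.19256591796875, 220.8248748779297), 6.561092376708984) 0.10544450312015785
posts 148
[[690, 156, 144], [689, 152, 148], [689, 150, 147], [688, 146, 150], [688, 144, 150], [688, 141, 152], [690, 140, 145], [687, 160, 147], [687, 157, 147], [687, 155, 146], [686, 152, 148], [686, 149, 149], [686, 147, 149], [686, 144, 147], [687, 142, 146], [687, 140, 145], [686, 137, 147], [687, 134, 144], [685, 163, 145], [685, 160, 145], [684, 158, 146], [685, 156, 144], [686, 153, 141], [686, 151, 140], [685, 140, 141], [683, 136, 147], [684, 134, 145], [684, 132, 146], [682, 166, 144], [682, 163, 146], [681, 159, 150], [682, 158, 145], [683, 138, 140], [683, 135, 140], [681, 132, 146], [682, 129, 144], [678, 165, 149], [680, 163, 144], [680, 161, 143], [678, 129, 147], [679, 127, 144], [676, 167, 149], [676, 165, 148], [678, 164, 142], [676, 129, 144], [675, 126, 148], [674, 168, 146], [673, 165, 149], [672, 126, 150], [671, 168, 145], [672, 166, 143], [670, 126, 147], [670, 124, 145], [668, 168, 147], [669, 166, 142], [667, 126, 147], [667
[... 1659 characters left out ...]
.57050323486328) 0.0599 [ 0.546 -0.139  0.065]
near 0.075 262 ((515.702880859375, -166.09634399414062), (16.069551467895508, 109.48446655273438), 41.11651611328125) 0.0912 [ 0.556 -0.122  0.098]
far 0.05 133 ((596.175537109375, -283.5115051269531), (55.93805694580078, 57.32427978515625), 70.37932586669922) 0.0594 [ 0.63  -0.248  0.064]
far 0.075 11 ((592.5123901367188, -280.2060241699219), (11.444936752319336, 2.9599077701568604), 39.20869827270508) 0.0879 [ 0.598 -0.278  0.098]
far 0.165 328 ((595.9854125976562, -284.55322265625), (109.84942626953125, 17.073204040527344), 13.545395851135254) 0.1909 [ 0.649 -0.265  0.197]
crucible ((734.3629760742188, -127.96561431884766), 42.50017547607422)
```

View pics/crop.png

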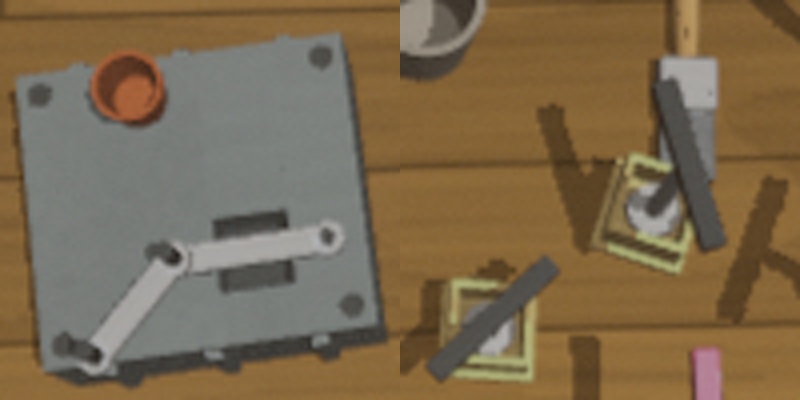

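The crop settles which key to take. The two stand-held dark keys are the near one at (352,226), with its handle top at 91 mm, and the far one at (393,197), with its handle top at 191 mm. The far key fits the long key because it is 186 mm tall on a 5 mm floor. The pink and red ones are decoys.

I'll fold the outer segment by straddling the end post with the fingers.

```bash
cat >> h.py <<'E'
def pose():
    s=r.observe(); M=R.from_rotvec(s['orientation']).as_matrix()
    return np.r_[np.array(s['eef_pos'])*1000,np.degrees(np.arctan2(M[1,0],M[0,0]))]
def plan(wps,step=50,start=None):
    """waypoints x,y,z(mm),theta(deg) -> tool-frame rows"""
    p=pose() if start is None else np.array(start,float); out=[]
    for w in wps:
        w=np.array(w,float)
        n=int(max(1,np.ceil(np.linalg.norm((w-p)[:3])/step-1e-6),np.ceil(abs(w[3]-p[3])/10.3)))
        a=p.copy()
        for i in range(1,n+1):
            q=a+(w-a)*i/n; t=np.radians(p[3]); d=q-p
            dx=round(d[0]*np.cos(t)+d[1]*np.sin(t)); dy=round(d[0]*np.sin(t)-d[1]*np.cos(t)); dz=round(-d[2]); tu=round(-np.radians(d[3]),2)
            out.append((dx,dy,dz,tu))
            p=p+[dx*np.cos(t)+dy*np.sin(t),dx*np.sin(t)-dy*np.cos(t),-dz,-np.degrees(tu)]
    for k in range(0,len(out),10): print(' | '.join(','.join('%g'%v for v in o) for o in out[k:k+10]))
    print('end',p.round(1)); return p
def st():
    s=r.observe(); print(pose().round(1),np.round([s['clock'],s['grip_width'],s['gripper_force'],*s['ft_force']],2),'q',np.round(s['qpos'],2))
E
python3 -c "
from h import *
plan([(185,-571,300,17.9),(495,168,300,-20)])"
```

```text
0,0,-37,0 | 0,0,-37,0 | 0,1,-37,0 | 31,-36,0,0.04 | 29,-37,0,0.04 | 28,-38,0,0.04 | 26,-39,0,0.04 | 25,-40,0,0.03 | 23,-41,0,0.04 | 22,-42,0,0.04
20,-43,0,0.04 | 18,-43,0,0.04 | 17,-44,0,0.04 | 15,-45,0,0.04 | 13,-45,0,0.04 | 11,-46,0,0.04 | 9,-47,0,0.04 | 8,-46,0,0.03 | 6,-47,0,0.04 | 4,-47,0,0.04
end [494.8 168.2 300.3 -19.9]
```

>>> carry_out(targets=[{"dz": -37, "jaw": 0.3}, {"dz": -37, "jaw": 0.3}, {"dz": -37, "jaw": 0.3}, {"dx": 31, "dy": -36, "turn": 0.04, "jaw": 0.3}, {"dx": 29, "dy": -37, "turn": 0.04, "jaw": 0.3}, {"dx": 28, "dy": -38, "turn": 0.04, "jaw": 0.3}, {"dx": 26, "dy": -39, "turn": 0.04, "jaw": 0.3}, {"dx": 25, "dy": -40, "turn": 0.03, "jaw": 0.3}, {"dx": 23, "dy": -41, "turn": 0.04, "jaw": 0.3}, {"dx": 22, "dy": -42, "turn": 0.04, "jaw": 0.3}])

```text
invalid input
```

>>> carry_out(targets=[{"dx": 20, "dy": -43, "turn": 0.04, "jaw": 0.3}, {"dx": 18, "dy": -43, "turn": 0.04, "jaw": 0.3}, {"dx": 17, "dy": -44, "turn": 0.04, "jaw": 0.3}, {"dx": 15, "dy": -45, "turn": 0.04, "jaw": 0.3}, {"dx": 13, "dy": -45, "turn": 0.04, "jaw": 0.3}, {"dx": 11, "dy": -46, "turn": 0.04, "jaw": 0.3}, {"dx": 9, "dy": -47, "turn": 0.04, "jaw": 0.3}, {"dx": 8, "dy": -46, "turn": 0.03, "jaw": 0.3}, {"dx": 6, "dy": -47, "turn": 0.04, "jaw": 0.3}, {"dx": 4, "dy": -47, "turn": 0.04, "jaw": 0.3}])

```text
invalid input
```

```bash
python3 -c "
from h import *
st()
c,P,T=cam('wrist'); save('w1.png',c['img']); np.savez('w1.npz',P=P,img=c['img'])
Q=P[(P[...,2]>.15)&(P[...,2]<.165)]*1000
for n,x,y in(('end',493,168),('elbow',556,118)):
    S=Q[np.hypot(Q[:,0]-x,Q[:,1]-y)<20]; print(n,len(S), S.mean(0) if len(S) else '', S.min(0) if len(S) else '',S.max(0) if len(S) else '')
"
```

```text
[ 184.6 -570.6  189.3   17.9] [ 0.1   1.    0.   -0.1   0.8  -0.26] q [-1.31  0.09  1.23  0.    1.82 -0.06]
end 0   
elbow 0
```

View pics/w1.png

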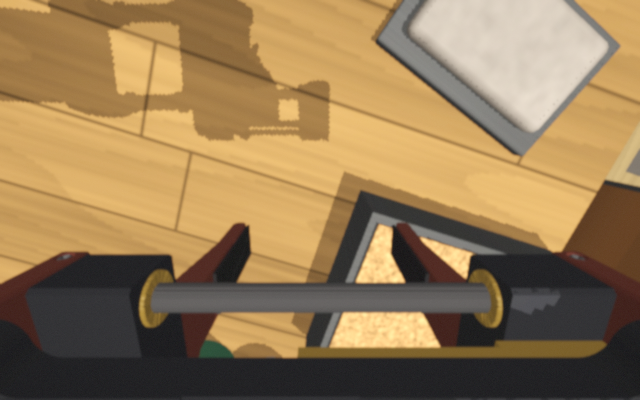

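Both moves were refused, so the wrist view shows only the start area with trays. I'll retry with every field filled in.

>>> carry_out(targets=[{"dx": 0, "dy": 0, "dz": -37, "turn": 0, "jaw": 0.3}, {"dx": 0, "dy": 0, "dz": -37, "turn": 0, "jaw": 0.3}, {"dx": 0, "dy": 0, "dz": -37, "turn": 0, "jaw": 0.3}, {"dx": 31, "dy": -36, "dz": 0, "turn": 0.04, "jaw": 0.3}, {"dx": 29, "dy": -37, "dz": 0, "turn": 0.04, "jaw": 0.3}, {"dx": 28, "dy": -38, "dz": 0, "turn": 0.04, "jaw": 0.3}, {"dx": 26, "dy": -39, "dz": 0, "turn": 0.04, "jaw": 0.3}, {"dx": 25, "dy": -40, "dz": 0, "turn": 0.03, "jaw": 0.3}, {"dx": 23, "dy": -41, "dz": 0, "turn": 0.04, "jaw": 0.3}, {"dx": 22, "dy": -42, "dz": 0, "turn": 0.04, "jaw": 0.3}], force=20)

```text
clock: 1.4
eef_pos: [0.3126, -0.265, 0.301]
orientation: [-3.141, -0.065, -0.0]
ft_force: [0.8, -0.0, 0.5]
grip_width: 0.35
gripper_force: 0.0
```

>>> carry_out(targets=[{"dx": 20, "dy": -43, "dz": 0, "turn": 0.04, "jaw": 0.3}, {"dx": 18, "dy": -43, "dz": 0, "turn": 0.04, "jaw": 0.3}, {"dx": 17, "dy": -44, "dz": 0, "turn": 0.04, "jaw": 0.3}, {"dx": 15, "dy": -45, "dz": 0, "turn": 0.04, "jaw": 0.3}, {"dx": 13, "dy": -45, "dz": 0, "turn": 0.04, "jaw": 0.3}, {"dx": 11, "dy": -46, "dz": 0, "turn": 0.04, "jaw": 0.3}, {"dx": 9, "dy": -47, "dz": 0, "turn": 0.04, "jaw": 0.3}, {"dx": 8, "dy": -46, "dz": 0, "turn": 0.03, "jaw": 0.3}, {"dx": 6, "dy": -47, "dz": 0, "turn": 0.04, "jaw": 0.3}, {"dx": 4, "dy": -47, "dz": 0, "turn": 0.04, "jaw": 0.3}], force=20)

```text
clock: 2.65
eef_pos: [0.4949, 0.1704, 0.3009]
orientation: [3.094, -0.544, -0.0]
ft_force: [0.0, -0.8, 0.6]
grip_width: 0.35
gripper_force: 0.0
```

```bash
python3 -c "
from h import *
st()
c,P,T=cam('wrist'); save('w2.png',c['img']); np.savez('w2.npz',P=P,img=c['img'])
Q=P[(P[...,2]>.15)&(P[...,2]<.165)]*1000
for n,x,y in(('end',493,168),('elbow',556,118)):
    S=Q[np.hypot(Q[:,0]-x,Q[:,1]-y)<20]; print(n,len(S), S.mean(0) if len(S) else '', S.min(0) if len(S) else '',S.max(0) if len(S) else '')
"
```

```text
[494.9 170.4 300.9 -20. ] [ 2.65  0.35  0.    0.04 -0.8   0.58] q [ 0.27 -0.06  1.19 -0.    2.02  2.19]
end 73 [496.31693643 167.86581213 155.77285182] [490.63609942 162.46142522 151.03904311] [501.65613075 173.25087327 157.44354152]
elbow 87 [558.4162946  118.49555887 155.74388494] [552.86884137 112.68306491 150.05968093] [563.8930487  123.95938461 158.13892689]
```

View pics/w2.png

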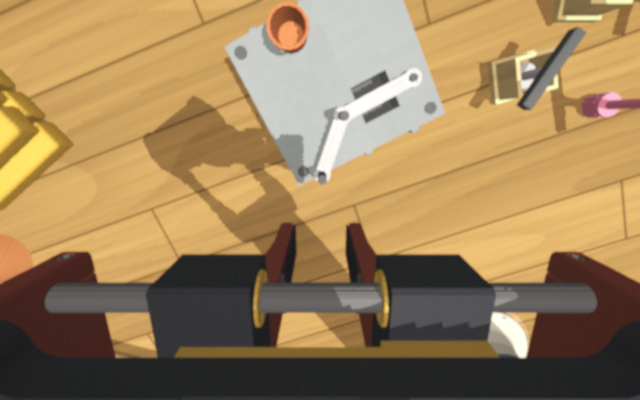

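The wrist view shows the end post at (322,177), the elbow at (343,113) and the pivot at (413,77). This agrees with the top camera to about 2 mm. Next I'll descend over the end post and sweep it round.

```bash
python3 -c "
from h import *
p=plan([(495,168,134,-20)])
E=np.array([557.5,118.5]); w=[]
for f in np.arange(151,280,9.9):
    a=np.radians(f); w.append((E[0]+80*np.cos(a),E[1]+80*np.sin(a),134,-20+(f-141)*110/138))
plan(w,start=p)
"
```

```text
0,2,41,0 | 1,1,41,0 | 0,2,42,0 | 1,2,41,0
end [495.3 167.4 133.9 -19.8]
-4,12,0,-0.14 | -3,14,0,-0.13 | -2,13,0,-0.14 | -2,14,0,-0.14 | -1,14,0,-0.14 | -1,13,0,-0.13 | -1,14,0,-0.14 | 0,14,0,-0.14 | 1,14,0,-0.14 | 1,13,0,-0.14
1,14,0,-0.13 | 2,14,0,-0.14 | 2,13,0,-0.14 | 3,14,0,-0.14
end [571.   39.4 133.9  90.7]
```

>>> carry_out(targets=[{"dx": 0, "dy": 0, "dz": 41, "turn": 0, "jaw": 0.3}, {"dx": 0, "dy": 0, "dz": 41, "turn": 0, "jaw": 0.3}, {"dx": 0, "dy": 0, "dz": 42, "turn": 0, "jaw": 0.3}, {"dx": 0, "dy": 0, "dz": 42, "turn": 0, "jaw": 0.3}, {"dx": 0, "dy": 0, "dz": 0, "turn": 0, "jaw": 0.3}])

```text
clock: 3.32
eef_pos: [0.4922, 0.1681, 0.1311]
orientation: [3.091, -0.542, -0.011]
ft_force: [0.2, -0.4, 1.1]
grip_width: 0.348
gripper_force: 0.0
```

>>> carry_out(targets=[{"dx": -2, "dy": 12, "dz": -2, "turn": -0.14, "jaw": 0.3}, {"dx": -3, "dy": 14, "dz": 0, "turn": -0.13, "jaw": 0.3}, {"dx": -2, "dy": 13, "dz": 0, "turn": -0.14, "jaw": 0.3}, {"dx": -2, "dy": 14, "dz": 0, "turn": -0.14, "jaw": 0.3}, {"dx": -1, "dy": 14, "dz": 0, "turn": -0.14, "jaw": 0.3}, {"dx": -1, "dy": 13, "dz": 0, "turn": -0.13, "jaw": 0.3}, {"dx": -1, "dy": 14, "dz": 0, "turn": -0.14, "jaw": 0.3}])

```text
clock: 4.2
eef_pos: [0.4905, 0.0784, 0.1403]
orientation: [2.992, 0.954, 0.006]
ft_force: [-0.1, 0.4, 0.0]
grip_width: 0.352
gripper_force: 0.0
```

```bash
python3 -c "
from h import *
st()
c,P,T=cam('top')
Q=P[(P[...,2]>.135)&(P[...,2]<.165)]*1000
for n,x,y in(('elbow',556,118),):
    S=Q[np.hypot(Q[:,0]-x,Q[:,1]-y)<30]; print(n,len(S), np.median(S,0) if len(S) else '')
"
```

```text
[490.5  78.4 140.3  35.4] [ 4.2   0.35  0.   -0.14  0.37  0.02] q [ 0.09 -0.2   1.6   0.    1.74  1.04]
elbow 0
```

>>> carry_out(targets=[{"dx": 0, "dy": 14, "dz": 3, "turn": -0.14, "jaw": 0.3}, {"dx": 1, "dy": 14, "dz": 0, "turn": -0.14, "jaw": 0.3}, {"dx": 1, "dy": 13, "dz": 0, "turn": -0.14, "jaw": 0.3}, {"dx": 1, "dy": 14, "dz": 0, "turn": -0.13, "jaw": 0.3}, {"dx": 2, "dy": 14, "dz": 0, "turn": -0.14, "jaw": 0.3}, {"dx": 2, "dy": 13, "dz": 0, "turn": -0.14, "jaw": 0.3}, {"dx": 3, "dy": 10, "dz": 0, "turn": -0.14, "jaw": 0.3}, {"dx": 0, "dy": 0, "dz": 0, "turn": 0, "jaw": 0.3}])

```text
clock: 5.25
eef_pos: [0.5689, 0.0408, 0.1359]
orientation: [2.21, 2.231, 0.002]
ft_force: [0.9, 0.0, -0.5]
grip_width: 0.349
gripper_force: 0.0
```

```bash
python3 -c "
from h import *
st()
c,P,T=cam('wrist'); save('w3.png',c['img'])
Q=P*1000
m=(Q[...,2]>148)&(Q[...,2]<165)&(abs(Q[...,0]-570)<60)&(abs(Q[...,1]-80)<80)
n,l=cv2.connectedComponents(m.astype(np.uint8))
for i in range(1,n):
    S=Q[l==i]
    if len(S)>15: print(len(S),S.mean(0).round(1),S.min(0).round(),S.max(0).round())
"
```

```text
[568.9  40.8 135.9  90.5] [ 5.25  0.35  0.    0.94  0.02 -0.46] q [0.01 0.01 1.42 0.   1.72 0.  ]
333 [558.8 117.8 155.9] [553. 112. 149.] [564. 124. 158.]
```

View pics/w3.png

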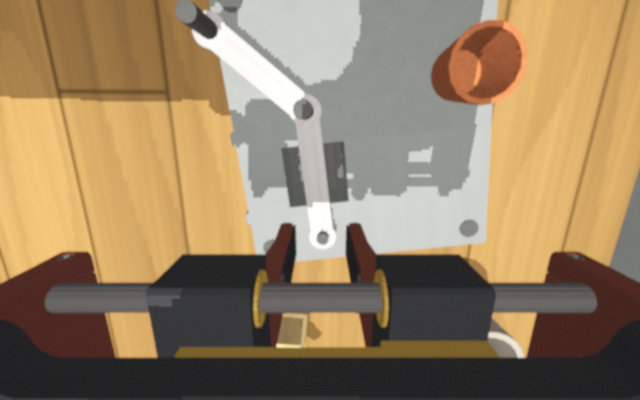

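The sweep missed. The wrist view shows the outer segment still unfolded: elbow post at (307,105), end post at (190,12). It must have slipped off the pad edge. I'll locate the post and this time grip it lightly.

```bash
python3 -c "
from h import *
c,P,T=cam('top')
Q=P*1000
m=(Q[...,2]>140)&(Q[...,2]<168)&(Q[...,0]<640)&(Q[...,0]>430)&(Q[...,1]>-20)&(Q[...,1]<260)
n,l=cv2.connectedComponents(m.astype(np.uint8))
for i in range(1,n):
    S=Q[l==i]
    if len(S)>6: print('top',len(S),S.mean(0).round(1),S.min(0).round(),S.max(0).round())
c,P,T=cam('wrist');Q=P*1000
m=(Q[...,2]>115)&(Q[...,2]<168)
n,l=cv2.connectedComponents(m.astype(np.uint8))
for i in range(1,n):
    S=Q[l==i]
    if len(S)>15: print('w',len(S),S.mean(0).round(1),S.min(0).round(),S.max(0).round())
"
```

```text
top 23 [555.3 118.  155.9] [551. 114. 143.] [560. 123. 163.]
w 4906 [523.6 146.  130.1] [486. 107. 115.] [569. 178. 158.]
w 4852 [672.7 147.3 135.9] [646. 122. 115.] [693. 169. 148.]
w 127 [571.9  19.2 117.9] [567.  13. 115.] [577.  24. 119.]
```

```bash
python3 -c "
from h import *
plan([(569,40,210,90),(495,169,200,-25)],start=(569,40,134,90.5))"
```

```text
0,0,-38,0 | 0,0,-38,0.01 | 11,-6,1,0.17 | 9,-8,1,0.16 | 8,-9,0,0.17 | 7,-11,1,0.17 | 4,-12,1,0.17 | 3,-12,1,0.16 | 1,-12,1,0.17 | -2,-12,1,0.17
-3,-12,0,0.16 | -6,-11,1,0.17 | -7,-10,1,0.17 | -9,-9,1,0.17
end [495.  168.9 200.  -25.2]
```

>>> carry_out(targets=[{"dx": 0, "dy": 0, "dz": -38, "turn": 0, "jaw": 0.2}, {"dx": 0, "dy": 0, "dz": -38, "turn": 0.01, "jaw": 0.2}, {"dx": 11, "dy": -6, "dz": 1, "turn": 0.17, "jaw": 0.2}, {"dx": 9, "dy": -8, "dz": 1, "turn": 0.16, "jaw": 0.2}, {"dx": 8, "dy": -9, "dz": 0, "turn": 0.17, "jaw": 0.2}, {"dx": 7, "dy": -11, "dz": 1, "turn": 0.17, "jaw": 0.2}, {"dx": 4, "dy": -12, "dz": 1, "turn": 0.17, "jaw": 0.2}, {"dx": 3, "dy": -12, "dz": 1, "turn": 0.16, "jaw": 0.2}, {"dx": 1, "dy": -12, "dz": 1, "turn": 0.17, "jaw": 0.2}, {"dx": -2, "dy": -12, "dz": 1, "turn": 0.17, "jaw": 0.2}])

```text
clock: 6.65
eef_pos: [0.5179, 0.1264, 0.2038]
orientation: [-3.122, -0.352, -0.001]
ft_force: [-0.9, 0.3, -0.2]
grip_width: 0.4
gripper_force: 0.0
```

>>> carry_out(targets=[{"dx": -3, "dy": -12, "dz": 0, "turn": 0.16, "jaw": 0.2}, {"dx": -6, "dy": -11, "dz": 1, "turn": 0.17, "jaw": 0.2}, {"dx": -7, "dy": -10, "dz": 1, "turn": 0.17, "jaw": 0.2}, {"dx": -9, "dy": -9, "dz": 1, "turn": 0.17, "jaw": 0.2}, {"dx": 0, "dy": 0, "dz": 0, "turn": 0, "jaw": 0.2}, {"dx": 0, "dy": 0, "dz": 0, "turn": 0, "jaw": 0.2}, {"dx": 0, "dy": 0, "dz": 0, "turn": 0, "jaw": 0.2}])

```text
clock: 7.52
eef_pos: [0.4938, 0.1689, 0.2004]
orientation: [3.067, -0.68, 0.0]
ft_force: [0.2, -0.0, 0.6]
grip_width: 0.398
gripper_force: 0.0
```

```bash
python3 -c "
from h import *
st(); c,P,T=cam('wrist'); 
print(pose().round(1)); st(); save('w4.png',c['img'])"
```

```text
[493.8 168.9 200.4 -25. ] [ 7.52  0.4   0.    0.18 -0.02  0.6 ] q [ 0.26 -0.12  1.42 -0.    1.84  2.27]
[493.8 168.9 200.3 -25. ]
[493.8 168.9 200.3 -25. ] [7.58 0.4  0.   0.06 0.75 0.21] q [ 0.26 -0.12  1.42 -0.    1.84  2.27]
```

View pics/w4.png

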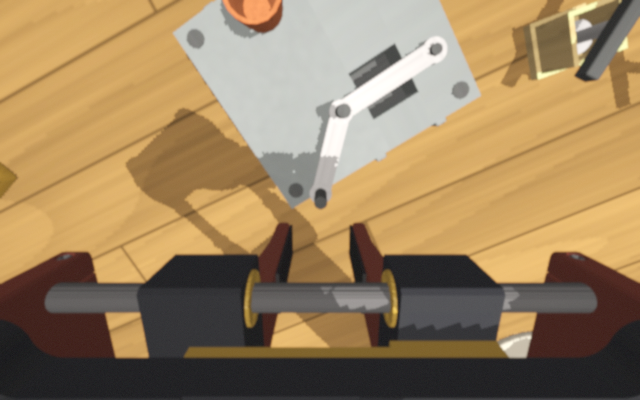

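The end post at (320,198) is centred between the fingertips. I'll descend and close on it.

>>> carry_out(targets=[{"dx": 1, "dy": 0, "dz": 23, "turn": 0, "jaw": 0.2}, {"dx": 0, "dy": 0, "dz": 23, "turn": 0, "jaw": 0.2}, {"dx": 0, "dy": 0, "dz": 22, "turn": 0, "jaw": 0.2}, {"dx": 0, "dy": 0, "dz": 0, "turn": 0, "jaw": 0.2}, {"dx": 0, "dy": 0, "dz": 0, "turn": 0, "jaw": 1}, {"dx": 0, "dy": 0, "dz": 0, "turn": 0, "jaw": 1}, {"dx": 0, "dy": 0, "dz": 0, "turn": 0, "jaw": 1}, {"dx": 0, "dy": 0, "dz": 0, "turn": 0, "jaw": 1}, {"dx": 0, "dy": 0, "dz": 0, "turn": 0, "jaw": 1}], force=8)

```text
clock: 8.7
eef_pos: [0.4946, 0.1689, 0.1324]
orientation: [-3.067, 0.681, -0.0]
ft_force: [0.8, 0.3, 0.1]
grip_width: 0.005
gripper_force: 0.0
```

```bash
python3 -c "
from h import *
st();p=pose()
E=np.array([557.5,118.2]); print(np.hypot(*(p[:2]-E)),np.degrees(np.arctan2(p[1]-E[1],p[0]-E[0])))
w=[];p0=(495,169,132,-25)
for f in np.linspace(149.5,272,15):
    a=np.radians(f); w.append((E[0]+80*np.cos(a),E[1]+80*np.sin(a),132,-25+(f-141)*115/131))
plan(w,start=p0)"
```

```text
[494.6 168.9 132.4 -25. ] [8.7  0.   0.   0.8  0.31 0.13] q [ 0.26 -0.12  1.54  0.    1.72  2.27]
80.77126988381572 141.12188193687055
-2,12,0,-0.13 | -1,12,0,-0.13 | -2,12,0,-0.14 | -1,12,0,-0.13 | -1,12,0,-0.14 | -1,13,0,-0.13 | -1,12,0,-0.13 | 0,12,0,-0.14 | -1,12,0,-0.13 | 0,12,0,-0.14
1,12,0,-0.13 | 0,13,0,-0.13 | 1,12,0,-0.14 | 1,12,0,-0.13 | 1,12,0,-0.14
end [560.3  38.4 132.   90.2]
```

```bash
python3 -c "
from h import *
c,P,T=cam('wrist'); Q=P*1000
m=(Q[...,2]>120)&(Q[...,2]<165)&(Q[...,1]<190)&(abs(Q[...,0]-530)<60)
Z=np.where(m,Q[...,2],0)
mm=(Z>148)
n,l=cv2.connectedComponents(mm.astype(np.uint8))
for i in range(1,n):
    S=Q[l==i]
    if len(S)>10: v,u=np.where(l==i); print(len(S),S.mean(0).round(1),S.min(0).round(),S.max(0).round(),u.mean(),v.mean())
print('hand_eye',np.round(c['hand_eye'],3).tolist(),c['fx'],c['cx'],c['cy'])
s,_,_=cam('side'); cv2.imwrite('pics/x.png',np.hstack([cv2.resize(a[...,::-1],(400,300),interpolation=cv2.INTER_CUBIC) for a in (s['img'][100:220,200:360],c['img'])]))"
```

```text
359 [558.5 118.4 155.7] [553. 112. 148.] [564. 124. 158.] 352.90529247910865 108.58774373259052
52 [503.9 164.7 159. ] [500. 156. 148.] [509. 171. 165.] 320.0576923076923 223.48076923076923
hand_eye [[0.001, 0.965, 0.264, 0.073], [1.0, -0.001, 0.0, 0.0], [0.0, 0.264, -0.965, -0.192], [0.0, 0.0, 0.0, 1.0]] 281.3902726360649 320.4450986703542 196.1706435786965
```

View pics/x.png

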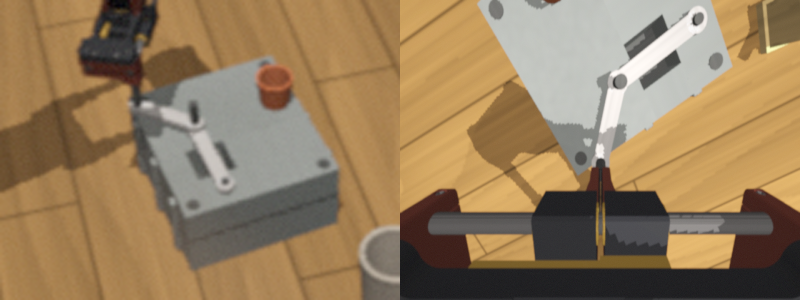

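The grip closed on nothing. The right crop shows the post at about (600,163), directly in front of the shut fingers. I'll measure where the fingertips are in the tool frame.

```bash
python3 -c "
from h import *
c,P,T=cam('wrist'); st()
d=c['depth']; H=np.array(c['hand_eye']); v,u=np.mgrid[:400,:640]
C=np.stack([(u-c['cx'])/c['fx']*d,-(v-c['cy'])/c['fy']*d,-d,np.ones_like(d)],-1)@H.T*1000
for row in range(200,262,4):
    print(row,[tuple(C[row,x,:3].round().astype(int)) for x in (308,316,320,324,332)], c['img'][row,320])
o=np.linalg.inv(H)@[0,0,0,1]; print(c['fx']*o[0]/-o[2]+c['cx'],c['fy']*-o[1]/-o[2]+c['cy'])
M=np.linalg.inv(H)@[.0,0,.0,1]
"
```

```text
[494.6 168.9 132.2 -25. ] [ 8.85  0.01  0.   -0.63 -0.52 -0.47] q [ 0.26 -0.12  1.54  0.    1.72  2.27]
200 [(np.int64(10), np.int64(-10), np.int64(29)), (np.int64(15), np.int64(-3), np.int64(10)), (np.int64(15), np.int64(0), np.int64(9)), (np.int64(15), np.int64(3), np.int64(9)), (np.int64(15), np.int64(9), np.int64(9))] [242 237 233]
204 [(np.int64(6), np.int64(-10), np.int64(28)), (np.int64(12), np.int64(-3), np.int64(10)), (np.int64(12), np.int64(0), np.int64(10)), (np.int64(12), np.int64(3), np.int64(9)), (np.int64(12), np.int64(9), np.int64(9))] [249 245 243]
208 [(np.int64(3), np.int64(-10), np.int64(29)), (np.int64(9), np.int64(-3), np.int64(9)), (np.int64(9), np.int64(0), np.int64(10)), (np.int64(9), np.int64(3), np.int64(9)), (np.int64(9), np.int64(9), np.int64(9))] [244 239 237]
212 [(np.int64(6), np.int64(-9), np.int64(10)), (np.int64(6), np.int64(-3), np.int64(8)), (np.int64(7), np.int64(0), np.int64(5)), (np.int64(7), np.int64(3), np.int64(6)), (np.int64(6), np.int64(9), np.int64(10))] [65 64 63]
216 [(np.int64(3), np.int64(-9), np.int64(9)), (np.int64(7), np.int64(-3),
[... 2101 characters left out ...]
p.int64(12), np.int64(-2), np.int64(-70)), (np.int64(10), np.int64(0), np.int64(-66)), (np.int64(10), np.int64(2), np.int64(-65)), (np.int64(13), np.int64(6), np.int64(-71))] [81 64 45]
256 [(np.int64(34), np.int64(-4), np.int64(-116)), (np.int64(13), np.int64(-2), np.int64(-76)), (np.int64(10), np.int64(0), np.int64(-70)), (np.int64(11), np.int64(2), np.int64(-71)), (np.int64(34), np.int64(4), np.int64(-117))] [76 58 40]
260 [(np.int64(35), np.int64(-3), np.int64(-120)), (np.int64(13), np.int64(-2), np.int64(-78)), (np.int64(7), np.int64(0), np.int64(-69)), (np.int64(11), np.int64(2), np.int64(-76)), (np.int64(34), np.int64(3), np.int64(-119))] [71 54 40]
320.274176692134 223.63487554337985
```

The data show the post inside the finger column, with the visible finger face ending about 33 mm above the reported TCP. So the fingertips may sit higher than the frame implies. I'll raise the tool and measure the tips with the side and top cameras.

>>> carry_out(targets=[{"dx": 0, "dy": 0, "dz": -50, "turn": 0, "jaw": 1}, {"dx": 0, "dy": 0, "dz": -50, "turn": 0, "jaw": 1}, {"dx": 0, "dy": 0, "dz": 0, "turn": 0, "jaw": 1}, {"dx": 0, "dy": 0, "dz": 0, "turn": 0, "jaw": 1}])

```text
clock: 9.35
eef_pos: [0.4945, 0.1689, 0.2315]
orientation: [3.067, -0.681, -0.001]
ft_force: [0.2, -0.1, -1.0]
grip_width: 0.006
gripper_force: 0.0
```

```bash
python3 -c "
from h import *
st(); p=pose()
for n in ('side','wrist'):
    c,P,T=cam(n); Q=P*1000
    m=(np.hypot(Q[...,0]-p[0],Q[...,1]-p[1])<40)&(Q[...,2]>175)&(Q[...,2]<310)
    S=Q[m]; print(n,len(S))
    for z in range(180,310,10):
        k=S[(S[:,2]>=z)&(S[:,2]<z+10)]
        if len(k): print(z,len(k),k.min(0).round(),k.max(0).round())
"
```

```text
[494.5 168.9 231.5 -25. ] [ 9.35  0.01  0.    0.18 -0.11 -1.03] q [ 0.26 -0.1   1.35 -0.    1.89  2.27]
side 55
260 15 [482. 157. 264.] [506. 167. 270.]
270 21 [483. 152. 270.] [508. 169. 280.]
280 9 [491. 153. 280.] [510. 174. 290.]
290 5 [503. 154. 290.] [507. 167. 298.]
300 5 [502. 152. 302.] [508. 171. 309.]
wrist 1262
250 1 [508. 171. 259.] [508. 171. 259.]
260 160 [501. 155. 260.] [509. 172. 270.]
270 221 [502. 155. 270.] [509. 172. 280.]
280 268 [501. 155. 280.] [509. 172. 290.]
290 380 [498. 154. 290.] [510. 174. 300.]
300 232 [492. 154. 300.] [510. 173. 310.]
```

The side camera sees the lowest finger point at 264 mm while the TCP reads 231.5 mm. The real tips are therefore about 32 mm above the reported TCP, and I'll go that much lower.

>>> carry_out(targets=[{"dx": 0, "dy": 0, "dz": 0, "turn": 0, "jaw": 0.2}, {"dx": 0, "dy": 0, "dz": 20, "turn": 0, "jaw": 0.2}, {"dx": 0, "dy": 0, "dz": 30, "turn": 0, "jaw": 0.2}, {"dx": 0, "dy": 0, "dz": 40, "turn": 0, "jaw": 0.2}, {"dx": 0, "dy": 0, "dz": 40, "turn": 0, "jaw": 0.2}, {"dx": 0, "dy": 0, "dz": 0, "turn": 0, "jaw": 0.2}, {"dx": 0, "dy": 0, "dz": 0, "turn": 0, "jaw": 1}, {"dx": 0, "dy": 0, "dz": 0, "turn": 0, "jaw": 1}, {"dx": 0, "dy": 0, "dz": 0, "turn": 0, "jaw": 1}, {"dx": 0, "dy": 0, "dz": 0, "turn": 0, "jaw": 1}], force=8)

```text
clock: 10.7
eef_pos: [0.4955, 0.1691, 0.1041]
orientation: [-3.065, 0.681, -0.004]
ft_force: [0.3, -0.4, 5.7]
grip_width: 0.131
gripper_force: 8.0
```

The post is gripped, with an opening of 11.5 mm. A slight upward force means the tips touch the bar at TCP z = 104, so the real tips are about 21 mm above the TCP. I'll lift 4 mm and sweep the arc.

>>> carry_out(targets=[{"dx": 0, "dy": 0, "dz": -5, "turn": 0, "jaw": 1}, {"dx": -2, "dy": 12, "dz": 0, "turn": -0.13, "jaw": 1}, {"dx": -1, "dy": 12, "dz": 0, "turn": -0.13, "jaw": 1}, {"dx": -2, "dy": 12, "dz": 0, "turn": -0.14, "jaw": 1}, {"dx": -1, "dy": 12, "dz": 0, "turn": -0.13, "jaw": 1}, {"dx": -1, "dy": 12, "dz": 0, "turn": -0.14, "jaw": 1}, {"dx": -1, "dy": 13, "dz": 0, "turn": -0.13, "jaw": 1}])

```text
clock: 11.58
eef_pos: [0.4779, 0.0996, 0.1055]
orientation: [-3.087, -0.575, 0.008]
ft_force: [-1.7, 1.4, -5.4]
grip_width: 0.132
gripper_force: 8.0
```

>>> carry_out(targets=[{"dx": -1, "dy": 12, "dz": 0, "turn": -0.13, "jaw": 1}, {"dx": 0, "dy": 12, "dz": 0, "turn": -0.14, "jaw": 1}, {"dx": -1, "dy": 12, "dz": 0, "turn": -0.13, "jaw": 1}, {"dx": 0, "dy": 12, "dz": 0, "turn": -0.14, "jaw": 1}, {"dx": 1, "dy": 12, "dz": 0, "turn": -0.13, "jaw": 1}, {"dx": 0, "dy": 13, "dz": 0, "turn": -0.13, "jaw": 1}, {"dx": 1, "dy": 12, "dz": 0, "turn": -0.14, "jaw": 1}, {"dx": 1, "dy": 12, "dz": 0, "turn": -0.13, "jaw": 1}, {"dx": 0, "dy": 5, "dz": 0, "turn": -0.14, "jaw": 1}])

```text
clock: 12.7
eef_pos: [0.552, 0.0379, 0.1056]
orientation: [-2.213, -2.226, 0.005]
ft_force: [-0.6, -0.9, -4.7]
grip_width: 0.135
gripper_force: 8.0
```

```bash
python3 -c "
from h import *
st(); p=pose()
c,P,T=cam('wrist'); Q=P*1000
m=(Q[...,2]>145)&(Q[...,2]<162)&(Q[...,1]>60)&(Q[...,1]<140)&(Q[...,0]<640)
S=Q[m]; e=S.mean(0); print('elbow',len(S),e.round(1),S.min(0).round(),S.max(0).round())
a=lambda d:np.degrees(np.arctan2(d[1],d[0]))
piv=np.array([570.5,20]); print('inner ang',a(e[:2]-piv),np.hypot(*(e[:2]-piv)),'outer dir',a(p[:2]-e[:2]))
c,P,T=cam('top'); Q=P*1000
m=(Q[...,2]>145)&(Q[...,2]<165)&(Q[...,1]>60)&(Q[...,1]<140)&(Q[...,0]<640);print(Q[m].mean(0))
"
```

```text
[552.   37.9 105.6  90.3] [12.7   0.14  8.   -0.62 -0.86 -4.71] q [ 0.01 -0.03  1.5  -0.    1.67  0.  ]
elbow 496 [557.2 117.7 155.9] [552. 112. 146.] [563. 124. 158.]
inner ang 97.73397559348918 98.55900261062885 outer dir -93.74045560858201
[554.33623561 117.94274305 156.83912261]
```

The outer segment reads about 2.94 rad with the inner at about -0.02, so the fold is done. Next I'll grip the elbow post.

```bash
python3 -c "
from h import *
p=plan([(552,38,150,90.3),(556.5,118,150,90.3),(556.5,118,108,90.3)],start=(552,38,106,90.3))
Pv=np.array([571,19.5]); w=[]
for f in np.linspace(91.5,-2,14):
    a=np.radians(f); w.append((Pv[0]+99.8*np.cos(a),Pv[1]+99.8*np.sin(a),108,90+(f-98.4)*.98))
plan(w,start=(556.5,118,108,90.3))"
```

```text
0,0,-44,-0 | 40,2,0,-0 | 40,3,0,-0 | 0,0,42,-0
end [556.6 118.  108.   90.3]
1,12,0,0.12 | 1,12,0,0.13 | 1,13,0,0.12 | 1,12,0,0.12 | 1,13,0,0.13 | 1,12,0,0.12 | 1,13,0,0.12 | 1,12,0,0.12 | 0,13,0,0.13 | 1,12,0,0.12
1,13,0,0.12 | 1,12,0,0.13 | 0,13,0,0.12 | 1,12,0,0.12
end [670.8  16.2 108.   -8.2]
```

>>> carry_out(targets=[{"dx": 0, "dy": 0, "dz": 0, "turn": 0, "jaw": 0.2}, {"dx": 0, "dy": 0, "dz": 0, "turn": 0, "jaw": 0.2}, {"dx": 0, "dy": 0, "dz": 0, "turn": 0, "jaw": 0.2}, {"dx": 0, "dy": 0, "dz": -25, "turn": 0, "jaw": 0.2}, {"dx": 0, "dy": 0, "dz": -25, "turn": 0, "jaw": 0.2}, {"dx": 0, "dy": 0, "dz": 0, "turn": 0, "jaw": 0.2}])

```text
clock: 13.55
eef_pos: [0.5539, 0.0383, 0.16]
orientation: [2.217, 2.221, 0.006]
ft_force: [1.1, 0.6, -0.5]
grip_width: 0.4
gripper_force: 0.0
```

>>> carry_out(targets=[{"dx": 40, "dy": 1, "dz": 0, "turn": 0, "jaw": 0.2}, {"dx": 40, "dy": 1, "dz": 0, "turn": 0, "jaw": 0.2}, {"dx": 0, "dy": 0, "dz": 25, "turn": 0, "jaw": 0.2}, {"dx": 0, "dy": 0, "dz": 25, "turn": 0, "jaw": 0.2}, {"dx": 0, "dy": 0, "dz": 0, "turn": 0, "jaw": 0.2}, {"dx": 0, "dy": 0, "dz": 0, "turn": 0, "jaw": 1}, {"dx": 0, "dy": 0, "dz": 0, "turn": 0, "jaw": 1}, {"dx": 0, "dy": 0, "dz": 0, "turn": 0, "jaw": 1}, {"dx": 0, "dy": 0, "dz": 0, "turn": 0, "jaw": 1}])

```text
clock: 14.68
eef_pos: [0.5554, 0.1181, 0.1085]
orientation: [2.218, 2.222, 0.003]
ft_force: [2.1, -0.7, 2.0]
grip_width: 0.13
gripper_force: 8.0
```

Gripped. Now the swing.

>>> carry_out(targets=[{"dx": 1, "dy": 12, "dz": 0, "turn": 0.12, "jaw": 1}, {"dx": 1, "dy": 12, "dz": 0, "turn": 0.13, "jaw": 1}, {"dx": 1, "dy": 13, "dz": 0, "turn": 0.12, "jaw": 1}, {"dx": 1, "dy": 12, "dz": 0, "turn": 0.12, "jaw": 1}, {"dx": 1, "dy": 13, "dz": 0, "turn": 0.13, "jaw": 1}, {"dx": 1, "dy": 12, "dz": 0, "turn": 0.12, "jaw": 1}, {"dx": 1, "dy": 13, "dz": 0, "turn": 0.12, "jaw": 1}], force=12)

```text
clock: 15.55
eef_pos: [0.636, 0.095, 0.1085]
orientation: [-2.944, -1.092, -0.003]
ft_force: [-2.4, 2.3, 4.9]
grip_width: 0.128
gripper_force: 12.0
```

>>> carry_out(targets=[{"dx": 1, "dy": 12, "dz": 0, "turn": 0.12, "jaw": 1}, {"dx": 0, "dy": 13, "dz": 0, "turn": 0.13, "jaw": 1}, {"dx": 1, "dy": 12, "dz": 0, "turn": 0.12, "jaw": 1}, {"dx": 1, "dy": 13, "dz": 0, "turn": 0.12, "jaw": 1}, {"dx": 1, "dy": 12, "dz": 0, "turn": 0.13, "jaw": 1}, {"dx": 0, "dy": 13, "dz": 0, "turn": 0.12, "jaw": 1}, {"dx": 1, "dy": 12, "dz": 0, "turn": 0.12, "jaw": 1}, {"dx": 0, "dy": 3, "dz": 0, "turn": 0, "jaw": 1}, {"dx": 0, "dy": 0, "dz": 0, "turn": 0, "jaw": 1}], force=12)

```text
clock: 16.68
eef_pos: [0.6699, 0.0132, 0.1086]
orientation: [-3.132, 0.231, -0.008]
ft_force: [5.2, 0.4, 2.3]
grip_width: 0.129
gripper_force: 12.0
```

The bar is at about 1.75 rad. I'll release it and look down the shaft.

```bash
python3 -c "
from h import *
plan([(670,13,180,-8.4),(492,81,180,-8.4),(492,81,155,-8.4)],start=(670,13,108,-8.4))"
```

```text
0,0,-36,-0 | 0,0,-36,-0 | -47,-10,0,-0 | -46,-11,0,-0 | -47,-10,0,-0 | -46,-10,0,-0 | 0,0,25,-0
end [492.   80.7 155.   -8.4]
```

>>> carry_out(targets=[{"dx": 0, "dy": 0, "dz": 0, "turn": 0, "jaw": 0.2}, {"dx": 0, "dy": 0, "dz": 0, "turn": 0, "jaw": 0.2}, {"dx": 0, "dy": 0, "dz": 0, "turn": 0, "jaw": 0.2}, {"dx": 0, "dy": 0, "dz": -36, "turn": 0, "jaw": 0.2}, {"dx": 0, "dy": 0, "dz": -36, "turn": 0, "jaw": 0.2}])

```text
clock: 17.3
eef_pos: [0.6675, 0.0131, 0.1792]
orientation: [3.133, -0.231, -0.003]
ft_force: [0.2, -1.0, -0.4]
grip_width: 0.401
gripper_force: 0.0
```

>>> carry_out(targets=[{"dx": -47, "dy": -10, "dz": 0, "turn": 0, "jaw": 0.2}, {"dx": -46, "dy": -11, "dz": 0, "turn": 0, "jaw": 0.2}, {"dx": -47, "dy": -10, "dz": 0, "turn": 0, "jaw": 0.2}, {"dx": -46, "dy": -10, "dz": 0, "turn": 0, "jaw": 0.2}, {"dx": 0, "dy": 0, "dz": 25, "turn": 0, "jaw": 0.2}, {"dx": 0, "dy": 0, "dz": 0, "turn": 0, "jaw": 0.2}, {"dx": 0, "dy": 0, "dz": 0, "turn": 0, "jaw": 0.2}])

```text
clock: 18.18
eef_pos: [0.4903, 0.0807, 0.1547]
orientation: [3.133, -0.231, -0.0]
ft_force: [0.2, 0.4, -0.0]
grip_width: 0.4
gripper_force: 0.0
```

```bash
python3 -c "
from h import *
st()
c,P,T=cam('wrist'); np.savez('w5.npz',P=P,img=c['img']); Q=P*1000
def cc(z0,z1,x=None):
    m=(Q[...,2]>z0)&(Q[...,2]<z1)&(np.hypot(Q[...,0]-564,Q[...,1]-70)<45)
    n,l,s,_=cv2.connectedComponentsWithStats(m.astype(np.uint8))
    i=1+np.argmax(s[1:,4]); S=Q[l==i]; R_=cv2.minAreaRect(S[:,:2].astype(np.float32)); print(z0,len(S),np.median(S[:,2]).round(1),S.mean(0).round(1),R_)
cc(26,34);cc(20,34);cc(18,27);cc(0,12)
# shaft hole boundary: points below 95
m=((Q[...,2]<97)&(np.hypot(Q[...,0]-564,Q[...,1]-70)<60)).astype(np.uint8)
mt=(abs(Q[...,2]-105)<4)
S=Q[mt]; print('mould',cv2.minAreaRect(S[:,:2].astype(np.float32)),np.median(S[:,2]))
# hole edge from mould top: neighbours
k=cv2.dilate((~mt).astype(np.uint8),np.ones((3,3)))&mt
E=Q[(k>0)&(np.hypot(Q[...,0]-564,Q[...,1]-70)<42)]; print('hole',len(E),cv2.minAreaRect(E[:,:2].astype(np.float32)))
m=(Q[...,2]>145)&(Q[...,2]<162)&(Q[...,1]<70)
n,l=cv2.connectedComponents(m.astype(np.uint8))
for i in range(1,n):
    S=Q[l==i]
    if len(S)>15: print('post',len(S),S.mean(0).round(1))
v,u=np.where(mt&(np.hypot(Q[...,0]-564,Q[...,1]-70)<42)); print(u.min(),u.max(),v.min(),v.max())
y,x=int(v.mean()),int(u.mean()); save('shaft.png',cv2.resize(c['img'][max(0,y-60):y+60,x-60:x+60],(600,600),interpolation=cv2.INTER_CUBIC))
"
```

```text
[490.3  80.7 154.7  -8.5] [18.18  0.4   0.    0.16  0.44 -0.03] q [ 0.09 -0.19  1.57 -0.    1.77  1.81]Traceback (most recent call last):
  File "<string>", line 9, in <module>
    cc(26,34);cc(20,34);cc(18,27);cc(0,12)
    ~~^^^^^^^
  File "<string>", line 8, in cc
    i=1+np.argmax(s[1:,4]); S=Q[l==i]; R_=cv2.minAreaRect(S[:,:2].astype(np.float32)); print(z0,len(S),np.median(S[:,2]).round(1),S.mean(0).round(1),R_)
        ~~~~~~~~~^^^^^^^^^
    return _wrapfunc(a, 'argmax', axis=axis, out=out, **kwds)
    return bound(*args, **kwds)
ValueError: attempt to get argmax of an empty sequence
```

```bash
cat > shaft.py <<'E'
from h import *
d=np.load('w5.npz'); Q=d['P']*1000; img=d['img']
near=(np.hypot(Q[...,0]-564,Q[...,1]-70)<60)
print(np.histogram(Q[...,2][near],bins=range(-20,170,10)), np.isnan(Q).sum())
mt=(abs(Q[...,2]-105)<5)
S=Q[mt]; print('mould',cv2.minAreaRect(S[:,:2].astype(np.float32)),np.median(S[:,2]))
m=(Q[...,2]>145)&(Q[...,2]<162)&(Q[...,1]<70)
n,l=cv2.connectedComponents(m.astype(np.uint8))
for i in range(1,n):
    S=Q[l==i]
    if len(S)>15: print('post',len(S),S.mean(0).round(1))
v,u=np.where(mt&(np.hypot(Q[...,0]-564,Q[...,1]-70)<45)); print(u.min(),u.max(),v.min(),v.max())
y,x=(v.min()+v.max())//2,(u.min()+u.max())//2; y=max(y,60); print('crop origin',x-60,y-60)
c=img[y-60:y+60,x-60:x+60].astype(float); c=np.clip(255*(c/255)**.5,0,255).astype(np.uint8)
save('shaft.png',cv2.resize(c,(600,600),interpolation=cv2.INTER_CUBIC))
E
python3 shaft.py
```

```text
(array([    0,     0,     0,     0,     0,     0,     0,  1953,   943,
         211,   255,   271, 11795,   836,   574,    46,    58,   332]), array([-20, -10,   0,  10,  20,  30,  40,  50,  60,  70,  80,  90, 100,
       110, 120, 130, 140, 150, 160])) 3057
mould ((594.433837890625, 107.54301452636719), (186.89340209960938, 221.2915496826172), 6.734931945800781) 103.0979874534825
post 360 [593.3  33.5 155. ]
266 374 59 171
crop origin 260 55
```

View pics/shaft.png

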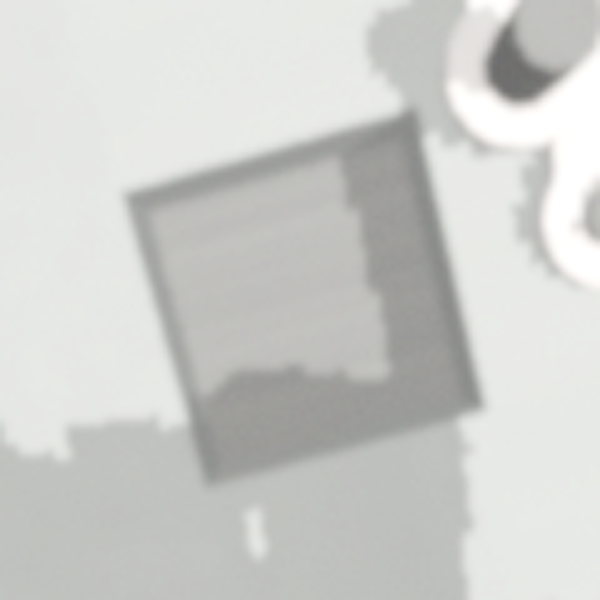

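The crop shows the square shaft with corners at about (130,195), (415,115), (480,410) and (210,480). Its visible floor reads 50–70 mm high, and no stem is apparent. I'll check the depth map inside it.

```bash
python3 -c "
from h import *
d=np.load('w5.npz'); Q=d['P']*1000; img=d['img']
for v in range(80,152,6): print(v,[int(np.nan_to_num(Q[v,u,2],nan=-99)) for u in range(284,360,5)])
print(Q[115,320].round(),img[100:130:10,310:340:10].tolist())
t,P,T=cam('top'); Z=P*1000
m=(abs(Z[...,0]-564)<25)&(abs(Z[...,1]-70)<25); print('top',np.histogram(Z[...,2][m],bins=range(-10,120,10))[0])
c,P,T=cam('side'); Z=P*1000
m=(abs(Z[...,0]-564)<25)&(abs(Z[...,1]-70)<25); print('side',np.histogram(Z[...,2][m],bins=range(-10,120,10))[0])
m=(abs(Z[...,2]-105)<4)&(abs(Z[...,0]-600)<120)&(abs(Z[...,1]-109)<130); print('side mould',cv2.minAreaRect(Z[m][:,:2].astype(np.float32)))
"
```

```text
80 [103, 103, 103, 102, 103, 103, 104, 102, 101, 101, 93, 83, 102, 103, 122, 123]
86 [102, 102, 102, 103, 102, 101, 91, 81, 69, 57, 59, 59, 93, 104, 101, 102]
92 [104, 100, 91, 79, 68, 59, 58, 59, 59, 58, 60, 60, 81, 104, 102, 102]
98 [103, 65, 59, 59, 58, 60, 60, 60, 59, 59, 58, 59, 68, 103, 101, 103]
104 [102, 82, 59, 59, 59, 58, 59, 60, 58, 61, 59, 60, 60, 99, 103, 102]
110 [102, 98, 59, 58, 59, 59, 59, 59, 60, 59, 60, 59, 59, 88, 101, 102]
116 [102, 103, 67, 60, 58, 59, 59, 59, 59, 58, 57, 59, 59, 75, 103, 102]
122 [104, 103, 84, 59, 60, 59, 59, 60, 59, 59, 59, 59, 59, 62, 102, 102]
128 [103, 102, 101, 59, 59, 59, 60, 59, 59, 59, 59, 60, 58, 59, 95, 102]
134 [103, 102, 103, 67, 59, 58, 59, 58, 59, 59, 59, 58, 60, 59, 82, 103]
140 [102, 103, 103, 85, 59, 59, 59, 59, 58, 59, 68, 83, 96, 103, 103, 103]
146 [103, 103, 103, 101, 59, 59, 74, 87, 101, 103, 104, 103, 103, 102, 103, 102]
[567.  69.  59.] [[[145, 145, 141], [150, 149, 145], [146, 145, 141]], [[145, 145, 142], [144, 143, 139], [143, 143, 139]], [[145, 145, 141], [148, 148, 143], [146, 145, 142]]]
top [ 0  0  0  0  0  0 23 89  1  0  2  6]
side [ 0  0  0  0  0  0 11 38 16 21 23 33]
side mould ((601.5604858398438, 107.11082458496094), (201.68475341796875, 226.34228515625), 6.147629737854004)
```

```bash
python3 -c "
from h import *
d=np.load('top0.npz'); Z=d['P']*1000
m=(abs(Z[...,0]-564)<22)&(abs(Z[...,1]-70)<22); print('top0',np.histogram(Z[...,2][m],bins=range(-10,130,10))[0])
mm=m&(Z[...,2]<75); print('col top0',d['img'][mm].mean(0), 'mould',d['img'][(abs(Z[...,2]-105)<3)&(abs(Z[...,0]-620)<40)&(abs(Z[...,1]-70)<40)].mean(0))
d=np.load('w5.npz'); Q=d['P']*1000; img=d['img'].astype(float)
f=abs(Q[...,2]-59)<3; f&=np.hypot(Q[...,0]-564,Q[...,1]-70)<40
t=(abs(Q[...,2]-103)<3)&(np.hypot(Q[...,0]-564,Q[...,1]-70)<55)
w=(Q[...,2]>66)&(Q[...,2]<98)&(np.hypot(Q[...,0]-564,Q[...,1]-70)<40)
for n,k in(('floor',f),('top',t),('wall',w)):
    I=img[k]; b=I.mean(1)>np.median(I.mean(1)); print(n,I[b].mean(0).round(1),I[~b].mean(0).round(1),k.sum())
S=Q[f]; S=S[abs(S[:,2]-59)<2]; A=np.c_[S[:,:2]-[564,70],np.ones(len(S))]; print('plane',np.linalg.lstsq(A,S[:,2],rcond=None)[0], cv2.minAreaRect(S[:,:2].astype(np.float32)))
k=cv2.morphologyEx(((Q[...,2]<97)&(np.hypot(Q[...,0]-564,Q[...,1]-70)<45)).astype(np.uint8),cv2.MORPH_OPEN,np.ones((3,3)))
v,u=np.where(k>0); n=cv2.convexHull(np.c_[u,v].astype(np.float32)); print('px rect',cv2.minAreaRect(n))
"
```

```text
top0 [  0   0   0   0   0   0  24  90   0   0   0   6 117]
col top0 [83.55263158 83.00877193 79.92105263] mould [122.53941267 126.61205564 123.21174652]
floor [145.3 144.6 140.7] [101.4 101.2  98.3] 2730
top [211.5 214.3 209.1] [165.3 167.9 163.2] 9563
wall [114.5 116.2 112.6] [89.  90.5 87.5] 772
plane [ 6.90861227e-04 -2.19628445e-04  5.95374047e+01] ((565.5195922851562, 68.55401611328125), (50.33837127685547, 50.18253707885742), 6.872021675109863)
px rect ((321.6461181640625, 114.62608337402344), (60.969276428222656, 60.219871520996094), 74.47589111328125)
```

All cameras, including the first image, agree that a flat surface fills the shaft at about 60 mm. It has a slightly different tint from the mould, so it looks like a fill hiding the stem. I'll fetch the key and find the stem by feel.

```bash
python3 -c "
from h import *
plan([(492,81,255,-8.5),(593,-284,255,13.5)],step=55,start=(492,81,155,-8.5))"
```

```text
0,0,-50,-0 | 0,0,-50,-0 | 22,49,0,-0.05 | 19,51,0,-0.06 | 17,51,0,-0.05 | 14,53,0,-0.06 | 10,53,0,-0.05 | 8,53,0,-0.06 | 5,54,0,-0.05
end [ 592.9 -283.8  255.    13.3]
```

>>> carry_out(targets=[{"dx": 0, "dy": 0, "dz": -50, "turn": 0, "jaw": -0.1}, {"dx": 0, "dy": 0, "dz": -50, "turn": 0, "jaw": -0.1}, {"dx": 22, "dy": 49, "dz": 0, "turn": -0.05, "jaw": -0.1}, {"dx": 19, "dy": 51, "dz": 0, "turn": -0.06, "jaw": -0.1}, {"dx": 17, "dy": 51, "dz": 0, "turn": -0.05, "jaw": -0.1}, {"dx": 14, "dy": 53, "dz": 0, "turn": -0.06, "jaw": -0.1}, {"dx": 10, "dy": 53, "dz": 0, "turn": -0.05, "jaw": -0.1}, {"dx": 8, "dy": 53, "dz": 0, "turn": -0.06, "jaw": -0.1}, {"dx": 5, "dy": 54, "dz": 0, "turn": -0.05, "jaw": -0.1}, {"dx": 0, "dy": 0, "dz": 0, "turn": 0, "jaw": -0.1}])

```text
clock: 19.58
eef_pos: [0.5913, -0.2876, 0.2511]
orientation: [-3.119, -0.357, 0.006]
ft_force: [0.1, -0.7, 0.1]
grip_width: 0.548
gripper_force: 0.0
```

```bash
python3 -c "
from h import *
st()
c,P,T=cam('wrist'); Q=P*1000; np.savez('w6.npz',P=P,img=c['img'])
m=(abs(Q[...,2]-189)<8)&(np.hypot(Q[...,0]-596,Q[...,1]+284)<70)
S=Q[m]; print('handle w',len(S),np.median(S[:,2]),cv2.minAreaRect(S[:,:2].astype(np.float32)))
m=(abs(Q[...,2]-59)<5)&(np.hypot(Q[...,0]-596,Q[...,1]+284)<45)
S=Q[m]; print('stand w',len(S),cv2.minAreaRect(S[:,:2].astype(np.float32)))
c,P,T=cam('top'); Z=P*1000
near=np.hypot(Z[...,0]-564,Z[...,1]-70)<40
S=Z[near&(abs(Z[...,2]-60)<6)]; print('hole top',len(S),cv2.minAreaRect(S[:,:2].astype(np.float32)))
m=(Z[...,2]>145)&(Z[...,2]<165)&(Z[...,1]<90)&(Z[...,1]>-30)&(Z[...,0]<720)&(Z[...,0]>540)
n,l=cv2.connectedComponents(m.astype(np.uint8))
for i in range(1,n):
    S=Z[l==i]
    if len(S)>8: print('post',len(S),S.mean(0).round(1))
"
```

```text
[ 591.3 -287.6  251.1   13.1] [19.58  0.55  0.    0.09 -0.65  0.13] q [-0.5   0.28  0.91 -0.    1.96  0.84]
handle w 1954 188.8276383860889 ((598.2861328125, -286.04229736328125), (109.7133560180664, 15.753802299499512), 13.541396141052246)
stand w 390 ((598.044189453125, -285.1969299316406), (56.112388610839844, 56.11760711669922), 70.10630798339844)
hole top 250 ((567.3502807617188, 72.47319793701172), (43.12285614013672, 46.71563720703125), 6.4658379554748535)
post 24 [667.8  13.1 157.1]
post 21 [591.2  33.6 156.3]
```

>>> carry_out(targets=[{"dx": 4, "dy": -1, "dz": 20, "turn": 0, "jaw": -0.1}, {"dx": 0, "dy": 0, "dz": 20, "turn": 0, "jaw": -0.1}, {"dx": 0, "dy": 0, "dz": 0, "turn": 0, "jaw": -0.1}, {"dx": 0, "dy": 0, "dz": 0, "turn": 0, "jaw": -0.1}])

```text
clock: 20.18
eef_pos: [0.5953, -0.281, 0.2161]
orientation: [3.119, 0.366, 0.003]
ft_force: [0.3, 0.2, 0.3]
grip_width: 0.546
gripper_force: 0.0
```

>>> carry_out(targets=[{"dx": 0, "dy": 4, "dz": 24, "turn": 0, "jaw": -0.1}, {"dx": 0, "dy": 0, "dz": 24, "turn": 0, "jaw": -0.1}, {"dx": 0, "dy": 0, "dz": 24, "turn": 0, "jaw": -0.1}, {"dx": 0, "dy": 0, "dz": 0, "turn": 0, "jaw": -0.1}, {"dx": 0, "dy": 0, "dz": 0, "turn": 0, "jaw": -0.1}])

```text
clock: 20.8
eef_pos: [0.5966, -0.2859, 0.1445]
orientation: [3.119, 0.365, 0.004]
ft_force: [-1.1, 0.9, 0.1]
grip_width: 0.549
gripper_force: 0.0
```

>>> carry_out(targets=[{"dx": 0, "dy": 0, "dz": 0, "turn": 0, "jaw": 1}, {"dx": 0, "dy": 0, "dz": 0, "turn": 0, "jaw": 1}, {"dx": 0, "dy": 0, "dz": 0, "turn": 0, "jaw": 1}, {"dx": 0, "dy": 0, "dz": 0, "turn": 0, "jaw": 1}, {"dx": 0, "dy": 0, "dz": 0, "turn": 0, "jaw": 1}], force=40)

```text
clock: 21.42
eef_pos: [0.596, -0.2858, 0.1424]
orientation: [3.12, 0.365, 0.0]
ft_force: [0.1, 0.6, 1.6]
grip_width: 0.179
gripper_force: 40.0
```

The key is gripped (15.8 mm opening). I'll plan the lift and the transfer to the shaft.

```bash
python3 -c "
from h import *
plan([(596,-285.8,318,13.4),(563.5,69,318,87)],step=36,start=(596,-285.8,142.4,13.4))"
```

```text
0,0,-35,-0 | 0,0,-35,-0 | 0,0,-35,-0 | 0,0,-35,-0 | 0,0,-36,-0 | 5,-35,0,-0.13 | 10,-35,0,-0.13 | 14,-32,0,-0.13 | 18,-31,0,-0.12 | 21,-28,0,-0.13
26,-26,0,-0.13 | 28,-22,0,-0.13 | 30,-18,0,-0.13 | 33,-13,0,-0.13 | 35,-10,0,-0.12
end [563.3  69.4 318.4  86.7]
```

>>> carry_out(targets=[{"dx": 0, "dy": 0, "dz": -15, "turn": 0, "jaw": 1}, {"dx": 0, "dy": 0, "dz": -25, "turn": 0, "jaw": 1}, {"dx": 0, "dy": 0, "dz": -35, "turn": 0, "jaw": 1}, {"dx": 0, "dy": 0, "dz": -35, "turn": 0, "jaw": 1}, {"dx": 0, "dy": 0, "dz": -35, "turn": 0, "jaw": 1}, {"dx": 0, "dy": 0, "dz": -30, "turn": 0, "jaw": 1}, {"dx": 0, "dy": 0, "dz": 0, "turn": 0, "jaw": 1}])

```text
clock: 22.3
eef_pos: [0.5965, -0.2861, 0.3207]
orientation: [3.117, 0.364, 0.007]
ft_force: [-0.3, -0.3, -2.4]
grip_width: 0.184
gripper_force: 40.0
```

>>> carry_out(targets=[{"dx": 5, "dy": -35, "dz": 0, "turn": -0.13, "jaw": 1}, {"dx": 10, "dy": -35, "dz": 0, "turn": -0.13, "jaw": 1}, {"dx": 14, "dy": -32, "dz": 0, "turn": -0.13, "jaw": 1}, {"dx": 18, "dy": -31, "dz": 0, "turn": -0.12, "jaw": 1}, {"dx": 21, "dy": -28, "dz": 0, "turn": -0.13, "jaw": 1}, {"dx": 26, "dy": -26, "dz": 0, "turn": -0.13, "jaw": 1}, {"dx": 28, "dy": -22, "dz": 0, "turn": -0.13, "jaw": 1}, {"dx": 30, "dy": -18, "dz": 0, "turn": -0.13, "jaw": 1}, {"dx": 33, "dy": -13, "dz": 0, "turn": -0.13, "jaw": 1}, {"dx": 35, "dy": -10, "dz": 0, "turn": -0.12, "jaw": 1}])

```text
clock: 23.55
eef_pos: [0.5631, 0.0706, 0.315]
orientation: [-2.279, -2.159, 0.004]
ft_force: [0.1, 0.4, -3.4]
grip_width: 0.177
gripper_force: 40.0
```

>>> carry_out(targets=[{"dx": 0, "dy": 0, "dz": 0, "turn": 0, "jaw": 1}, {"dx": 0, "dy": 0, "dz": 0, "turn": 0, "jaw": 1}, {"dx": 0, "dy": 0, "dz": 0, "turn": 0, "jaw": 1}])

```text
clock: 23.92
eef_pos: [0.5637, 0.0686, 0.3166]
orientation: [-2.287, -2.154, 0.001]
ft_force: [0.7, 0.1, -3.9]
grip_width: 0.178
gripper_force: 40.0
```

```bash
python3 -c "
from h import *
st()
c,P,T=cam('wrist'); H=np.array(c['hand_eye']); d=c['depth']; v,u=np.mgrid[:400,:640]
C=(np.stack([(u-c['cx'])/c['fx']*d,-(v-c['cy'])/c['fy']*d,-d,np.ones_like(d)],-1)@H.T*1000)[...,:3]
Q=P*1000
m=(abs(C[...,0])<75)&(abs(C[...,1])<13)&(C[...,2]<120)&(C[...,2]>-60)
for z in range(-60,140,20):
    S=C[m&(C[...,2]>=z)&(C[...,2]<z+20)]
    if len(S)>5: print(z,len(S),S.min(0).round(1),S.max(0).round(1))
c,P,T=cam('side'); Z=P*1000; p=pose()
near=(np.hypot(Z[...,0]-p[0],Z[...,1]-p[1])<32)&(Z[...,2]>165)
for z in range(165,330,15):
    S=Z[near&(Z[...,2]>=z)&(Z[...,2]<z+15)]
    if len(S)>2: print('side',z,len(S),S.min(0).round(),S.max(0).round())
"
```

```text
[563.7  68.6 316.6  86.6] [23.92  0.18 40.    0.7   0.09 -3.92] q [ 0.06  0.07  1.02 -0.    2.05  0.12]
-60 4587 [-54.1 -13.  -60. ] [ 56.1  12.8 -40.2]
-40 122 [  7.9 -12.9 -39.9] [ 56.1  12.9 -29.9]
side 165 4 [551.  55. 176.] [565.  62. 179.]
side 180 40 [547.  48. 181.] [580.  74. 194.]
side 195 82 [547.  49. 195.] [580.  84. 210.]
side 210 35 [548.  52. 210.] [581.  79. 223.]
side 225 16 [558.  60. 227.] [571.  70. 239.]
side 240 21 [558.  61. 240.] [572.  72. 255.]
side 255 20 [557.  61. 255.] [570.  74. 268.]
side 270 19 [557.  60. 270.] [570.  69. 284.]
side 285 21 [558.  61. 285.] [571.  70. 300.]
side 300 11 [557.  60. 300.] [571.  68. 315.]
side 315 7 [557.  61. 318.] [561.  73. 326.]
```

The key hangs upright: shank centre about x = 564 and lower end about 179 mm, with the TCP at (563.7, 68.6). I'll lower it into the shaft, watching the force.

>>> carry_out(targets=[{"dx": 0, "dy": 0, "dz": 25, "turn": 0, "jaw": 1}, {"dx": 0, "dy": 0, "dz": 25, "turn": 0, "jaw": 1}, {"dx": 0, "dy": 0, "dz": 20, "turn": 0, "jaw": 1}, {"dx": 0, "dy": 0, "dz": 20, "turn": 0, "jaw": 1}, {"dx": 0, "dy": 0, "dz": 15, "turn": 0, "jaw": 1}, {"dx": 0, "dy": 0, "dz": 0, "turn": 0, "jaw": 1}, {"dx": 0, "dy": 0, "dz": 0, "turn": 0, "jaw": 1}])

```text
clock: 24.9
eef_pos: [0.564, 0.0694, 0.2132]
orientation: [2.285, 2.155, 0.002]
ft_force: [1.1, 0.2, -3.2]
grip_width: 0.18
gripper_force: 40.0
```

>>> carry_out(targets=[{"dx": 0, "dy": 0, "dz": 5, "turn": 0, "jaw": 1}, {"dx": 0, "dy": 0, "dz": 5, "turn": 0, "jaw": 1}, {"dx": 0, "dy": 0, "dz": 3, "turn": 0, "jaw": 1}, {"dx": 0, "dy": 0, "dz": 0, "turn": 0, "jaw": 1}])

```text
clock: 25.4
eef_pos: [0.5635, 0.0695, 0.1988]
orientation: [-2.284, -2.156, 0.001]
ft_force: [0.2, 0.9, -3.7]
grip_width: 0.178
gripper_force: 40.0
```

>>> carry_out(targets=[{"dx": 0, "dy": 0, "dz": 3, "turn": 0, "jaw": 1}, {"dx": 0, "dy": 0, "dz": 3, "turn": 0, "jaw": 1}, {"dx": 0, "dy": 0, "dz": 2, "turn": 0, "jaw": 1}, {"dx": 0, "dy": 0, "dz": 0, "turn": 0, "jaw": 1}])

```text
clock: 25.9
eef_pos: [0.5636, 0.0695, 0.191]
orientation: [-2.285, -2.156, 0.001]
ft_force: [0.6, 0.3, -3.6]
grip_width: 0.178
gripper_force: 40.0
```

The key passes the apparent surface without force, so I'll continue down.

>>> carry_out(targets=[{"dx": 0, "dy": 0, "dz": 7, "turn": 0, "jaw": 1}, {"dx": 0, "dy": 0, "dz": 7, "turn": 0, "jaw": 1}, {"dx": 0, "dy": 0, "dz": 5, "turn": 0, "jaw": 1}, {"dx": 0, "dy": 0, "dz": 0, "turn": 0, "jaw": 1}])

```text
clock: 26.4
eef_pos: [0.5633, 0.0695, 0.1714]
orientation: [-2.284, -2.156, 0.002]
ft_force: [-1.0, -0.9, -3.8]
grip_width: 0.175
gripper_force: 40.0
```

>>> carry_out(targets=[{"dx": 0, "dy": 0, "dz": 3, "turn": 0, "jaw": 1}, {"dx": 0, "dy": 0, "dz": 3, "turn": 0, "jaw": 1}, {"dx": 0, "dy": 0, "dz": 3, "turn": 0, "jaw": 1}, {"dx": 0, "dy": 0, "dz": 0, "turn": 0, "jaw": 1}])

```text
clock: 26.9
eef_pos: [0.5635, 0.0695, 0.1628]
orientation: [-2.285, -2.156, 0.001]
ft_force: [0.0, -0.5, -2.9]
grip_width: 0.184
gripper_force: 40.0
```

>>> carry_out(targets=[{"dx": 0, "dy": 0, "dz": 2, "turn": 0, "jaw": 1}, {"dx": 0, "dy": 0, "dz": 2, "turn": 0, "jaw": 1}, {"dx": 0, "dy": 0, "dz": 0, "turn": 0, "jaw": 1}])

```text
clock: 27.28
eef_pos: [0.5641, 0.0696, 0.1608]
orientation: [2.284, 2.155, 0.003]
ft_force: [-0.7, 0.2, 4.6]
grip_width: 0.177
gripper_force: 40.0
```

Contact at 23 mm means the socket is resting on the stem's shoulder. I'll turn clockwise gently to find the fit.

>>> carry_out(targets=[{"dx": 0, "dy": 0, "dz": 0, "turn": 0.04, "jaw": 1}, {"dx": 0, "dy": 0, "dz": 0, "turn": 0.04, "jaw": 1}, {"dx": 0, "dy": 0, "dz": 0, "turn": 0.04, "jaw": 1}, {"dx": 0, "dy": 0, "dz": 0, "turn": 0.04, "jaw": 1}, {"dx": 0, "dy": 0, "dz": 0, "turn": 0.04, "jaw": 1}, {"dx": 0, "dy": 0, "dz": 1, "turn": 0, "jaw": 1}, {"dx": 0, "dy": 0, "dz": 0, "turn": 0, "jaw": 1}])

```text
clock: 28.15
eef_pos: [0.5639, 0.0691, 0.1584]
orientation: [2.488, 1.917, 0.0]
ft_force: [0.8, -2.1, 2.3]
grip_width: 0.18
gripper_force: 40.0
```

>>> carry_out(targets=[{"dx": 0, "dy": 0, "dz": 2, "turn": 0, "jaw": 1}, {"dx": 0, "dy": 0, "dz": 2, "turn": 0, "jaw": 1}, {"dx": 0, "dy": 0, "dz": 0, "turn": 0, "jaw": 1}])

```text
clock: 28.52
eef_pos: [0.5641, 0.0693, 0.1555]
orientation: [2.487, 1.917, 0.002]
ft_force: [-0.1, -2.4, 6.0]
grip_width: 0.174
gripper_force: 40.0
```

```bash
python3 -c "
from h import *
st();print(r.observe()['torque'])"
```

```text
[564.1  69.3 155.5  75.2] [28.52  0.17 40.   -0.1  -2.45  5.99] q [ 0.06 -0.    1.39 -0.    1.75  0.32]
[-0.81483682 -0.06433933  0.09968436]
```

>>> carry_out(targets=[{"dx": -1, "dy": 0, "dz": 0, "turn": -0.04, "jaw": 1}, {"dx": 0, "dy": 0, "dz": 1, "turn": -0.02, "jaw": 1}, {"dx": 0, "dy": 0, "dz": 2, "turn": 0, "jaw": 1}, {"dx": 0, "dy": 0, "dz": 0, "turn": 0, "jaw": 1}])

```text
clock: 29.02
eef_pos: [0.5633, 0.0686, 0.1502]
orientation: [-2.43, -1.99, 0.001]
ft_force: [1.6, -1.4, -4.5]
grip_width: 0.178
gripper_force: 40.0
```

```bash
python3 -c "
from h import *
st();print(r.observe()['torque'])"
```

```text
[563.3  68.6 150.2  78.6] [29.02  0.18 40.    1.64 -1.37 -4.45] q [ 0.06  0.    1.4  -0.    1.75  0.26]
[-0.42728109 -0.76123986  0.00745496]
```

It is aligned and sliding freely. I'll go down to the seat.

>>> carry_out(targets=[{"dx": 0, "dy": 0, "dz": 2, "turn": 0, "jaw": 1}, {"dx": 0, "dy": 0, "dz": 2, "turn": 0, "jaw": 1}, {"dx": 0, "dy": 0, "dz": 1, "turn": 0, "jaw": 1}, {"dx": 0, "dy": 0, "dz": 0, "turn": 0, "jaw": 1}, {"dx": 0, "dy": 0, "dz": 0, "turn": 0, "jaw": 1}])

```text
clock: 29.65
eef_pos: [0.5634, 0.0685, 0.1461]
orientation: [-2.43, -1.991, 0.0]
ft_force: [2.4, -0.8, -2.7]
grip_width: 0.181
gripper_force: 40.0
```

It is seated, with the lower end about 8.7 mm up. Now I'll turn clockwise.

>>> carry_out(targets=[{"dx": 0, "dy": 0, "dz": 0, "turn": 0.1, "jaw": 1}, {"dx": 0, "dy": 0, "dz": 0, "turn": 0.1, "jaw": 1}, {"dx": 0, "dy": 0, "dz": 0, "turn": 0.1, "jaw": 1}, {"dx": 0, "dy": 0, "dz": 0, "turn": 0.1, "jaw": 1}, {"dx": 0, "dy": 0, "dz": 0, "turn": 0.1, "jaw": 1}, {"dx": 0, "dy": 0, "dz": 0, "turn": 0.1, "jaw": 1}, {"dx": 0, "dy": 0, "dz": 0, "turn": 0.1, "jaw": 1}, {"dx": 0, "dy": 0, "dz": 0, "turn": 0.1, "jaw": 1}, {"dx": 0, "dy": 0, "dz": 0, "turn": 0.1, "jaw": 1}, {"dx": 0, "dy": 0, "dz": 0, "turn": 0, "jaw": 1}], force=50)

```text
clock: 30.9
eef_pos: [0.563, 0.0687, 0.1461]
orientation: [-3.053, -0.737, 0.001]
ft_force: [-0.7, -0.3, -1.6]
grip_width: 0.178
gripper_force: 50.0
```

```bash
python3 -c "
from h import *
st();print(r.observe()['torque'])"
```

```text
[563.   68.7 146.1  27.2] [30.9   0.18 50.   -0.72 -0.27 -1.56] q [ 0.06 -0.    1.4   0.    1.74  1.16]
[-0.27425609 -0.20526039  0.04641254]
```

>>> carry_out(targets=[{"dx": 0, "dy": 0, "dz": 0, "turn": 0.1, "jaw": 1}, {"dx": 0, "dy": 0, "dz": 0, "turn": 0.1, "jaw": 1}, {"dx": 0, "dy": 0, "dz": 0, "turn": 0.1, "jaw": 1}, {"dx": 0, "dy": 0, "dz": 0, "turn": 0.1, "jaw": 1}, {"dx": 0, "dy": 0, "dz": 0, "turn": 0.05, "jaw": 1}, {"dx": 0, "dy": 0, "dz": 0, "turn": 0, "jaw": 1}, {"dx": 0, "dy": 0, "dz": 0, "turn": 0, "jaw": 1}])

```text
clock: 31.78
eef_pos: [0.5631, 0.0689, 0.1461]
orientation: [-3.141, -0.039, 0.001]
ft_force: [0.0, 0.4, -3.1]
grip_width: 0.177
gripper_force: 50.0
```

```bash
python3 -c "
from h import *
st();print(r.observe()['torque'])"
```

```text
[563.1  68.9 146.1   1.4] [ 3.178e+01  1.800e-01  5.000e+01  3.000e-02  4.000e-01 -3.050e+00] q [ 0.06 -0.    1.4   0.    1.74  1.61]
[ 0.13135488 -0.0270151  -0.00460429]
```

>>> carry_out(targets=[{"dx": 0, "dy": 0, "dz": 0, "turn": 0.05, "jaw": 1}, {"dx": 0, "dy": 0, "dz": 0, "turn": 0.05, "jaw": 1}])

```text
clock: 32.02
eef_pos: [0.5631, 0.069, 0.1461]
orientation: [-3.139, 0.119, 0.001]
ft_force: [0.0, 0.1, -3.4]
grip_width: 0.18
gripper_force: 50.4
```

```bash
python3 -c "
from h import *
st();print(r.observe()['torque'])"
```

```text
[563.1  69.  146.1  -4.4] [ 3.202e+01  1.800e-01  5.044e+01  3.000e-02  9.000e-02 -3.380e+00] q [ 0.06 -0.    1.4   0.    1.74  1.71]
[ 0.11974846 -0.0504405   0.91585787]
```

>>> carry_out(targets=[{"dx": 0, "dy": 0, "dz": 0, "turn": 0.05, "jaw": 1}, {"dx": 0, "dy": 0, "dz": 0, "turn": 0.05, "jaw": 1}])

```text
clock: 32.28
eef_pos: [0.5632, 0.0691, 0.1461]
orientation: [-3.129, 0.274, 0.001]
ft_force: [0.6, -0.3, -2.9]
grip_width: 0.184
gripper_force: 53.7
```

```bash
python3 -c "
from h import *
st();print(r.observe()['torque'])"
```

```text
[563.2  69.1 146.1 -10. ] [32.28  0.18 53.7   0.56 -0.27 -2.9 ] q [ 0.06 -0.    1.4   0.    1.74  1.81]
[ 0.10060249 -0.03245104  1.50077272]
```

The torque rose to 1.5 N m, so the stem is at its stop. I'll relieve it within the play, then release and rise.

>>> carry_out(targets=[{"dx": 0, "dy": 0, "dz": 0, "turn": -0.1, "jaw": 1}, {"dx": 0, "dy": 0, "dz": 0, "turn": -0.1, "jaw": 1}, {"dx": 0, "dy": 0, "dz": 0, "turn": 0, "jaw": 1}, {"dx": 0, "dy": 0, "dz": 0, "turn": 0, "jaw": 0.3}, {"dx": 0, "dy": 0, "dz": 0, "turn": 0, "jaw": 0.3}, {"dx": 0, "dy": 0, "dz": 0, "turn": 0, "jaw": 0.1}, {"dx": 0, "dy": 0, "dz": 0, "turn": 0, "jaw": 0.1}, {"dx": 0, "dy": 0, "dz": -15, "turn": 0, "jaw": 0.1}, {"dx": 0, "dy": 0, "dz": -30, "turn": 0, "jaw": 0.1}, {"dx": 0, "dy": 0, "dz": -40, "turn": 0, "jaw": 0.1}], force=20)

```text
clock: 33.52
eef_pos: [0.563, 0.0685, 0.2323]
orientation: [3.141, 0.036, -0.002]
ft_force: [0.1, -0.2, 0.4]
grip_width: 0.446
gripper_force: 0.0
```

>>> carry_out(targets=[{"dx": -20, "dy": 0, "dz": -40, "turn": 0, "jaw": 0.1}, {"dx": -30, "dy": 0, "dz": -20, "turn": 0, "jaw": 0.1}, {"dx": -30, "dy": 0, "dz": 0, "turn": 0, "jaw": 0.1}, {"dx": -10, "dy": 0, "dz": 0, "turn": 0, "jaw": 0.1}, {"dx": 0, "dy": 0, "dz": 0, "turn": 0, "jaw": 0.1}, {"dx": 0, "dy": 0, "dz": 0, "turn": 0, "jaw": 0.1}])

```text
clock: 34.28
eef_pos: [0.4739, 0.0665, 0.2907]
orientation: [3.141, 0.036, -0.001]
ft_force: [-0.2, -1.1, -1.3]
grip_width: 0.45
gripper_force: 0.0
```

```bash
python3 -c "
from h import *
st()
for n in ('wrist','top'):
    c,P,T=cam(n); Q=P*1000
    S=Q[(np.hypot(Q[...,0]-564,Q[...,1]-69)<65)&(abs(Q[...,2]-192)<10)]
    if len(S)>5: print(n,len(S),np.median(S[:,2]),cv2.minAreaRect(S[:,:2].astype(np.float32)))
    m=(Q[...,2]>145)&(Q[...,2]<165)&(Q[...,1]<60)&(Q[...,1]>-30)&(Q[...,0]<720)&(Q[...,0]>540)
    k,l=cv2.connectedComponents(m.astype(np.uint8))
    for i in range(1,k):
        S=Q[l==i]
        if len(S)>8: print('post',len(S),S.mean(0).round(1))
    if n=='wrist': save('w9.png',c['img'])
"
```

```text
[473.9  66.5 290.7   1.3] [34.28  0.45  0.   -0.22 -1.11 -1.34] q [ 0.07 -0.19  1.32 -0.    2.01  1.62]
wrist 1910 191.93197549817037 ((565.7736206054688, 68.35096740722656), (109.06669616699219, 15.957780838012695), 1.0484983921051025)
post 32 [666.1  13.2 149.1]
post 115 [593.2  33.1 155.1]
top 27 194.26660555236032 ((606.1790771484375, 63.286590576171875), (27.416963577270508, 8.7581787109375), 23.41996955871582)
post 22 [668.1  13.1 158.1]
post 21 [591.4  33.3 156.6]
```

View pics/w9.png

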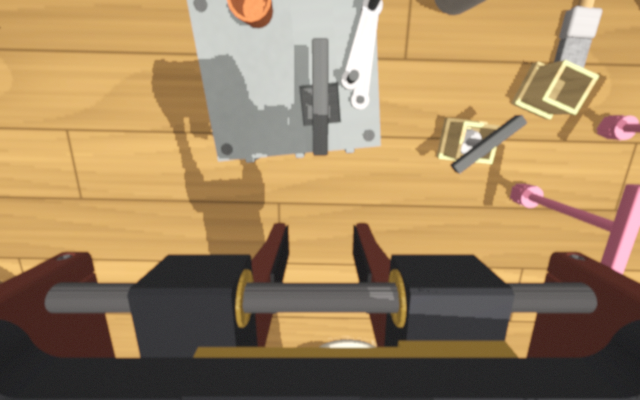

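The last view shows the key standing in the shaft: handle at (320,95) and top at about 194 mm, which is fully seated. The bar is folded and clear, and the cup and short key are undisturbed. From the key's angle, the stem works out to about 1.5 rad.

```bash
python3 -c "
from cell import ticket
print(ticket.finish_job())"
```

```text
the job is handed in; nothing more can be done
None
```

I handed the job in at about 34 s with the bar folded and swung clear, the stem at its stop and the long key standing on it; these are my own camera and force readings, as the hand-in returned no verdict.

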